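# Check a bushed pivot lug with a double-ended plug gauge and put the gauge away

### The arm

A 6-joint arm with a two-finger parallel gripper is mounted at the origin on the work surface. World frame = base frame: x ahead of the robot, y to its left, z up, the work surface at z = 0. Lengths are in m, angles in rad, forces in N, time in s.
With the tool pointing down it reaches from about 0.3 to 0.95 m from the base axis. Payload 3.1 kg.
Tool frame: the origin (TCP) lies at the very end of the fingers, on their centre line; the grasp point (between the pads) lies 19 mm behind it; x points along the fingers, y is the direction in which the jaws open and shut, and the axes are right-handed (so a half turn about x gives the same grasp; the last joint's range is limited). The gripper opens to 85 mm and grips with 20 to 120 N. Pads are 22 mm wide; open, the fingers measure 114 mm over their backs; the gripper's body (76 mm by 85 mm) begins 54 mm behind the grasp point. The pads swing forward as they close: fully open they stand 13 mm farther back than shut.
Start: joints at [-1.301, 0.308, 1.634, -0, 1.2, -0.07], TCP at [0.208, -0.589, 0.231] pointing down, gripper open.
Joint ranges: [-3.06, 3.06], [-0.79, 1.96], [0.05, 2.63], [-1.19, 4.34], [0.05, 2.64], [-2.94, 2.94]. Speed limits (rad/s): [2.79, 2.79, 3.14, 3.14, 3.14, 3.14].

### API

Orientations are given as a unit quaternion [w, x, y, z].
In Python, from workcell import monitor, eyes, job gives the robot as it stands.
- The arm moves only by the shell command python3 -m pendant 'ROWS' [OPENING]. ROWS is JSON, a list of rows, each a list of 4 numbers: the shift along the tool's x, y, z normalised to -1 to 1, where 1 is 0.15 m, then the turn about the tool's x normalised to -1 to 1, where 1 is pi rad. A call has 1 to 8 rows; each row is the pose to reach, as a shift and turn from the pose commanded when the call began, along the tool's axes at that moment, turning the shorter way round; what a row does not reach only later rows make up. A row lasts 1/8 s, in which the tool goes at most 62.5 mm and 10.7 degrees, less where a joint would pass 70% of its speed; a pose out of reach is approached as far as the arm can. A call with a number of a shift or a turn outside -1 to 1 is refused whole. A call with a gripper value outside its range is refused whole. OPENING is the closure, from -1 (fully open) to 1 (shut), so that 0 is half open, set as the call begins (- or left out, the last holds). The fingers move at their own pace and stop on an object; the grip force is fixed at half the most. Time passes only in rows, so rows that repeat a pose let the fingers close. It gives the time, the measured TCP pose, the force and the opening at its end, in the units of the state.
- monitor.get_obs(): the state, without advancing time (a new reading comes with each control period).
- eyes.snapshot(name): name is "scene" or "top"; returns a dict with "img" (400x640x3 uint8, blue, green, red), "intrinsics" (3x3 intrinsics, pixels), "k1" (the pictures are not rectified: a ray, as slopes to the right and down, at radius r is drawn at 1 + k1 r^2 times it, then the intrinsics apply), "rvec" (rotation vector, rad) and "tvec" (3), from world to camera coordinates, as OpenCV has them. Camera axes: x right, y down, z forward; pixel columns grow to the right and rows downward; lengths in m; the calibration is good to about 2 mm. A picture is of the moment at which its call begins. There is no depth.
- job.close_job(): hands the job in, once; it reports no verdict.
The state is a dict: "time": time; "qpos": joint angles; "qd": joint speeds; "tau": joint torques, N m; "ee_pos": TCP position; "tool_rot": TCP orientation; "wrist_force": force on the tool from outside, world axes, zero at the start; "ft_torque": the same for the moment, N m; "grip_width": opening from 0.0 (shut) to 1.0 (fully open).
Only numpy, scipy, OpenCV 4.12 (cv2) and the standard library are available. Lean on these libraries where they do the work, as an engineer would, in place of code of your own. Each camera call takes 0.05 s, during which the arm holds its last target.

### The job

Check the bore of the bushed lug held in the vise with the plug gauge: push the long, slimmer go end in until the handle meets the lug, draw it out, then offer the short, thicker no-go end squarely to the bore and press it lightly for a moment to confirm that it will not enter. Lay the gauge gently back across the saddles of its case and shut the lid. Do not force the gauge, and leave the other things on the bench where they are.

Things in the scene. Friction and masses are not known exactly. Their poses are not given: they have to be found in the camera images.
- gauge: Double-ended plug gauge, 152 mm long, 0.35 kg, bare metal, lying in its open case. Origin: centre of the handle, on the axis; x points along the gauge to the go end. Handle: hexagon bar 100 mm long (x -50 to +50 mm), 30 mm across flats, two flats upright (facing +-y), edges up and down; its ends are wider than the bore. Grip it across the flats at mid-handle, fingers between the saddles.
- go_tip (a point): Centre of the end face of the go end, at x = +86 mm of the gauge. Go end: steel cylinder 22 mm in diameter and 36 mm long, its last 3 mm tapered to 17 mm.
- go_root (a point): Where the go end meets the handle's end face, on the axis, at x = +50 mm of the gauge.
- nogo_tip (a point): Centre of the end face of the no-go end, at x = -66 mm of the gauge. No-go end: plain steel cylinder 28 mm in diameter and only 16 mm long.
- lug: Steel lug in a grey vise: eye 54 mm across, 30 mm thick, with a brass bush. Origin: centre of the bore, 105 mm above the bench; x (level) runs along the bore, z up. Bore 24 mm in diameter, through, open at both faces (x = +-15 mm), 1.5 mm chamfers; either end of the gauge may use either face. Jaw tops: 33 mm below the bore's axis, reaching 52 mm to each side along x. All rigid.
- case: Wooden case fixed on the bench, 212 mm long (x), 116 mm deep (y), base 16 mm high. Origin: centre of its underside, z up. V saddles 12 mm wide at x = +-42 mm, 52 mm long in y, up to 32 mm high, 72 mm clear between them; the hexagon handle lies in them, edge down, either way round, its axis along x at y = 0, 36 mm above the bench.
- lid (a joint): Lid hinge, rad: 0 shut, 1.85 fully open (leaning back past upright; it rests there). Free, lightly damped hinge along the case's x on its -y side, at y = -58 mm, 16 mm above the bench. Lid: deep wooden shell 212 x 116 x 49 mm, 0.3 kg. Pushed from behind to below about 1.0 rad it falls shut by its own weight; short of that it falls open again.
- lid_top (a point): Centre of the lid's flat outer face (212 mm along the hinge by 116 mm): the top when shut, its back when open, facing the case's -y. z: outward normal of this face. When fully open it leans back 0.28 rad, its upper edge 79 mm behind the hinge line; the lid then stands 128 mm above the bench, and up to 142 mm while it swings.
- lid_hinge (a point): Middle of the hinge line of the lid.
- wrench: Bystander, to be left alone: open-ended spanner lying flat beside the vise.
- spare_bush: Bystander, to be left alone: spare brass bush, a ring 32 mm across and 30 mm tall, standing near the vise.
- screwdriver: Bystander, to be left alone: screwdriver lying in front of the gauge case.
- hammer: Bystander, to be left alone: hammer with a wooden handle lying towards the far edge of the bench.
- brush: Bystander, to be left alone: hand brush lying beyond the gauge case.
- jar: Bystander, to be left alone: glass jar with a dark lid, 72 mm across, 100 mm tall.
- mug: Bystander, to be left alone: white mug, 80 mm across, 90 mm tall.
- lug_blank: Bystander, to be left alone: unbored steel lug lying flat, about 97 x 54 x 30 mm.
There are look-alikes about, which are no part of the job. Leave any pink look-alike of the case alone.

How it is judged:
By the outcome, as a careful person would: the job done as asked, in the order asked, and still so for the second after the job is handed in, with the robot touching nothing.
It also fails if it takes over 72 s, if anything falls off the work surface, if the arm or the gripper's body presses on something with over 40 N, if the wrist force passes 120 N, or if a joint passes its speed limit or range.

## Working session

There is one attempt and no reset: what is moved stays moved. The work goes in short steps, Python scripts to look and compute and a shell command to move; the robot and the scene stay as the last step left them, time stands still between calls to the robot, and variables do not carry over. Pictures are saved under pics/ and viewed, and the job is handed in when it is done.

```bash
ls; mkdir -p pics; python3 - <<'E'
from workcell import monitor, eyes
import cv2,numpy as np
print(monitor.get_obs())
for n in ["scene","top"]:
    s=eyes.snapshot(n); cv2.imwrite(f"pics/{n}0.png",s["img"]); np.savez(f"{n}0.npz",**s)
    print(n,s["intrinsics"],s["k1"],s["rvec"],s["tvec"])
E
```

```text
pics
{'time': 0.0, 'qpos': array([-1.30069446e+00,  3.09004547e-01,  1.63521024e+00,  2.74353067e-07,
        1.19970482e+00, -6.97002881e-02]), 'qd': array([ 1.60595311e-04,  5.59089697e-04,  2.39809752e-05,  8.98956822e-04,
        3.31936929e-04, -8.08199950e-05]), 'tau': array([-5.41230183e-04, -4.15259385e+01, -2.76666749e+01, -2.20670913e-04,
        1.02419566e-02, -7.69865078e-07]), 'ee_pos': array([ 0.2080636 , -0.58846506,  0.23003609]), 'tool_rot': array([-0.11874235, -0.69684283, -0.12037951,  0.69700724]), 'wrist_force': array([0.65889142, 0.74293519, 0.0227238 ]), 'ft_torque': array([-0.00471501,  0.02304559, -0.01377765]), 'grip_width': 0.9986911804793673}
scene [[505.36103242   0.         320.82747245]
 [  0.         505.36103242 197.16000963]
 [  0.           0.           1.        ]] -0.003356397920175109 [ 1.42115273  2.00938377 -0.96590067] [ 0.11681062 -0.2675754   1.75084646]
top [[432.9116168    0.         324.65653136]
 [  0.         432.9116168  203.07379282]
 [  0.           0.           1.        ]] -0.09939952582645212 [ 2.21309785 -2.185995    0.07101876] [0.06203611 0.52968932 1.42532974]
```

View pics/scene0.png

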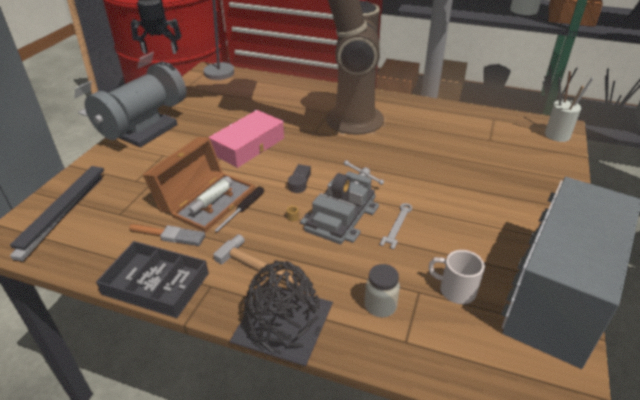

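View pics/top0.png

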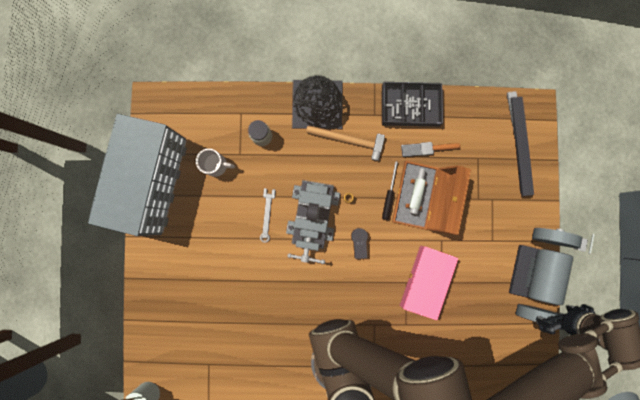

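```bash
cat > h.py <<'E'
import numpy as np, cv2
from scipy.spatial.transform import Rotation as R
def load(n): return dict(np.load(n,allow_pickle=True))
def rays(s,uv):
    uv=np.asarray(uv,float).reshape(-1,2); K=s["intrinsics"];k1=float(s["k1"])
    d=np.c_[(uv[:,0]-K[0,2])/K[0,0],(uv[:,1]-K[1,2])/K[1,1]]
    u=d.copy()
    for _ in range(30): u=d/(1+k1*(u**2).sum(1,keepdims=True))
    Rm=cv2.Rodrigues(s["rvec"].reshape(3))[0]
    c=-Rm.T@s["tvec"].reshape(3)
    w=np.c_[u,np.ones(len(u))]@Rm
    return c,w
def plane(s,uv,z):
    c,w=rays(s,uv); return c+w*((z-c[2])/w[:,2])[:,None]
def proj(s,P):
    P=np.asarray(P,float).reshape(-1,3);Rm=cv2.Rodrigues(s["rvec"].reshape(3))[0]
    q=P@Rm.T+s["tvec"].reshape(3);u=q[:,:2]/q[:,2:];r2=(u**2).sum(1,keepdims=True)
    u=u*(1+float(s["k1"])*r2);K=s["intrinsics"]
    return np.c_[u[:,0]*K[0,0]+K[0,2],u[:,1]*K[1,1]+K[1,2]]
def tri(s1,a,s2,b):
    c1,w1=rays(s1,a);c2,w2=rays(s2,b);w1=w1[0];w2=w2[0]
    A=np.c_[w1,-w2];t=np.linalg.lstsq(A,c2-c1,rcond=None)[0]
    p,q=c1+t[0]*w1,c2+t[1]*w2
    return (p+q)/2,np.linalg.norm(p-q)
def crop(s,x0,y0,x1,y1,f,name):
    cv2.imwrite(name,cv2.resize(s["img"][y0:y1,x0:x1],None,fx=f,fy=f,interpolation=cv2.INTER_CUBIC))
E
python3 - <<'E'
from h import *
t=load("top0.npz");s=load("scene0.npz")
crop(t,380,150,480,245,8,"pics/t_case.png")
crop(t,270,170,380,275,7,"pics/t_vise.png")
crop(s,140,130,270,235,6,"pics/s_case.png")
crop(s,270,150,390,250,6,"pics/s_vise.png")
E
```

```text
(no output)
```

View pics/t_case.png

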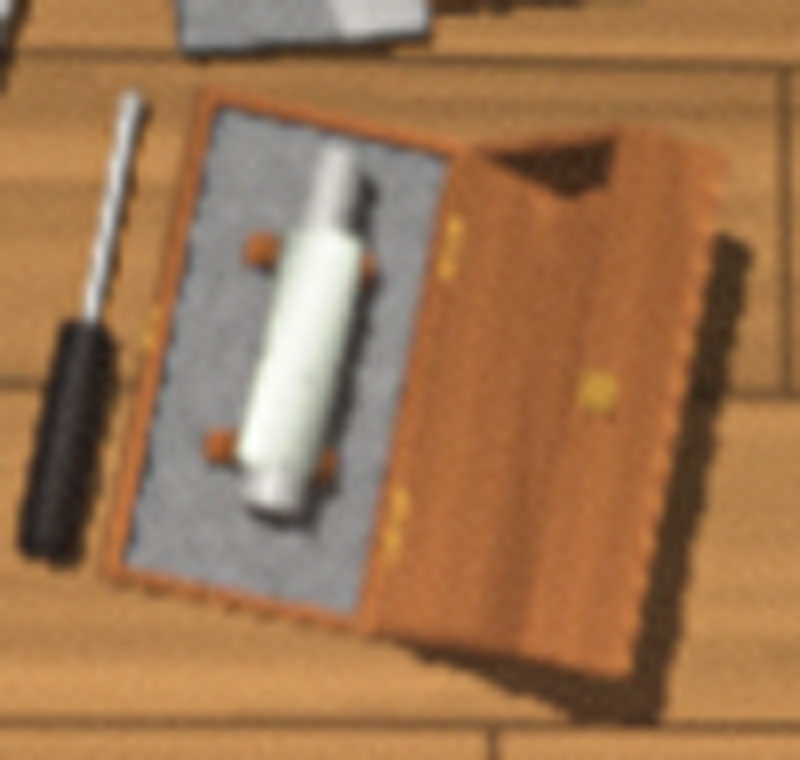

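View pics/t_vise.png

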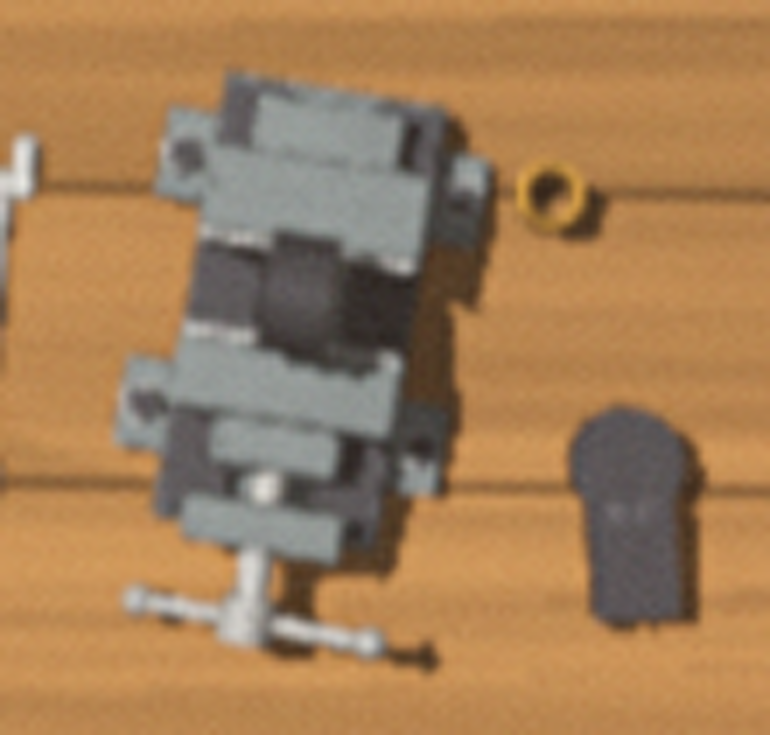

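View pics/s_case.png

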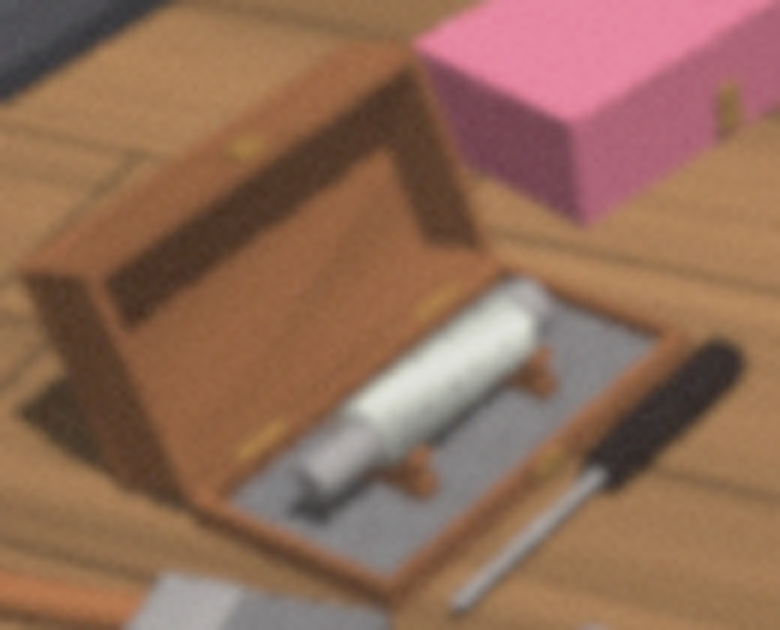

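View pics/s_vise.png

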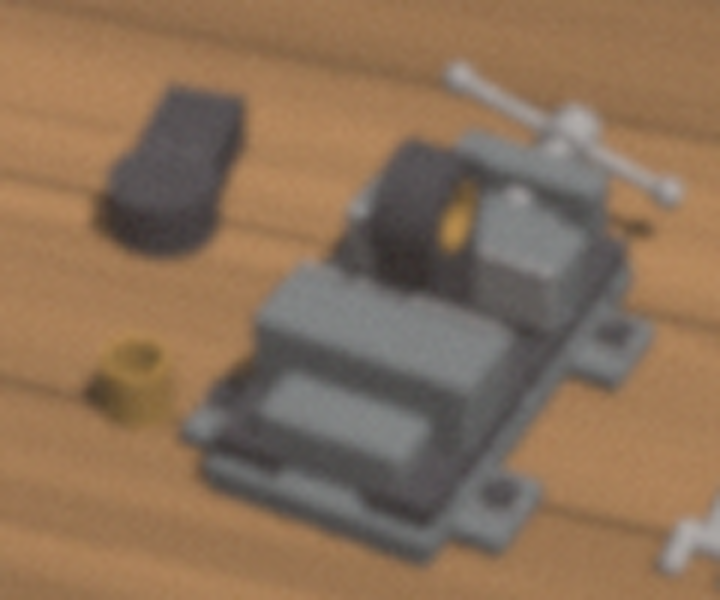

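```bash
python3 - <<'E'
from h import *
t=load("top0.npz");s=load("scene0.npz")
c=plane(t,[[405.6,161.3],[393.1,221.9],[436.9,168.8],[426.5,229]],.016);print(c.round(4))
# handle mask top & scene
for n,S,box,z in [("top",t,(400,160,435,220),.036),("scene",s,(180,170,240,220),.036)]:
    im=S["img"].astype(int);x0,y0,x1,y1=box
    hsv=cv2.cvtColor(S["img"],cv2.COLOR_BGR2HSV)
    sub=im[y0:y1,x0:x1]; m=(sub.min(2)>175)
    k=cv2.connectedComponentsWithStats(m.astype(np.uint8));i=1+k[2][1:,4].argmax();m=k[1]==i
    ys,xs=np.nonzero(m);uv=np.c_[xs+x0,ys+y0]
    print(n,m.sum(),uv.mean(0),uv.min(0),uv.max(0))
    P=plane(S,uv,z if n=="scene" else z+.012);cc=P[:,:2].mean(0);w,v=np.linalg.eigh(np.cov((P[:,:2]-cc).T))
    print(cc,v[:,1],np.degrees(np.arctan2(v[1,1],v[0,1])),np.sqrt(w*12))
E
```

```text
[[ 0.6727 -0.2016  0.016 ]
 [ 0.4689 -0.1598  0.016 ]
 [ 0.6491 -0.3081  0.016 ]
 [ 0.4464 -0.2723  0.016 ]]
top 284 [416.82394366 191.86267606] [410 169] [424 212]
[ 0.56766756 -0.23231625] [-0.97059673  0.24071141] 166.07146778823852 [0.02425966 0.1272272 ]
scene 218 [214.43119266 189.89449541] [200 180] [228 200]
[ 0.54765201 -0.2391871 ] [-0.95545049  0.29515144] 162.83338168210707 [0.02814951 0.09553421]
```

```bash
python3 - <<'E'
from h import *
t=load("top0.npz");s=load("scene0.npz")
# yaw from base: draw back-projected model corners for check
import math
for n,S in [("t",t),("s",s)]:
    print(n,proj(S,[[0.5,-.25,.016],[.5,0,.072],[.5,.05,.105]]).round(1))
from workcell import monitor
o=monitor.get_obs();q=o["tool_rot"];print(R.from_quat([q[1],q[2],q[3],q[0]]).as_matrix().round(4))
E
```

```text
t [[419.9 212.9]
 [346.2 211.4]
 [330.8 210.9]]
s [[220.3 184.9]
 [301.4 186.9]
 [319.  180.7]]
[[-5.000e-04  3.333e-01 -9.428e-01]
 [ 2.000e-03 -9.428e-01 -3.333e-01]
 [-1.000e+00 -2.100e-03 -2.000e-04]]
```

```bash
python3 - <<'E'
from h import *
t=load("top0.npz");s=load("scene0.npz")
print(tri(t,[417.5,193.6],s,[214.2,192.5]))
cx,cy,yaw=.5593,-.2355,np.radians(-11.2)
for cx,cy in [(.5593,-.2355)]:
  ax=np.array([np.cos(yaw),np.sin(yaw)]);ay=np.array([-ax[1],ax[0]])
  def W(x,y,z): return np.r_[np.array([cx,cy])+x*ax+y*ay,z]
  base=[W(a,b,.016) for a,b in [(.106,.058),(-.106,.058),(-.106,-.058),(.106,-.058)]]
  ga=[W(a,0,.036) for a in (.086,.05,-.05,-.066)]+[W(a,b,.036) for a in(.05,-.05) for b in(.015,-.015)]+[W(a,0,.0533) for a in(.05,-.05)]
  for n,S,b,f in [("t",t,(380,150,480,245),8),("s",s,(140,130,270,235),6)]:
    x0,y0,x1,y1=b;im=cv2.resize(S["img"][y0:y1,x0:x1],None,fx=f,fy=f,interpolation=cv2.INTER_CUBIC)
    p=lambda Q:((proj(S,Q)-[x0,y0]+.5)*f).astype(int)
    cv2.polylines(im,[p(base)],True,(0,0,255),1)
    for q in p(ga): cv2.circle(im,tuple(map(int,q)),3,(255,0,0),-1)
    cv2.imwrite(f"pics/{n}_case_o.png",im)
E
```

```text
(array([ 0.56171587, -0.23451879,  0.03872266]), np.float64(0.004477270362717254))
```

View pics/t_case_o.png

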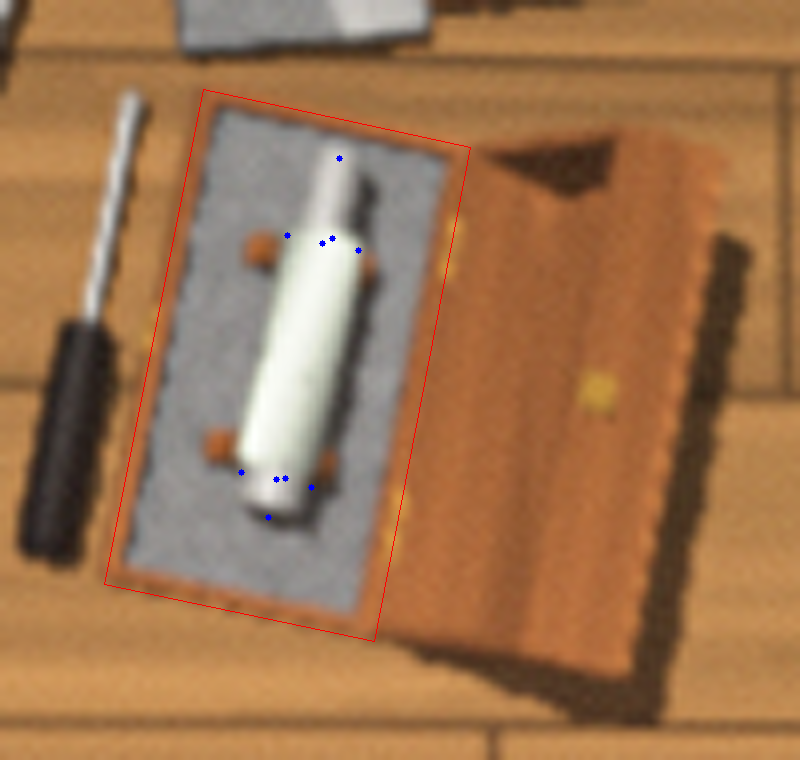

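View pics/s_case_o.png

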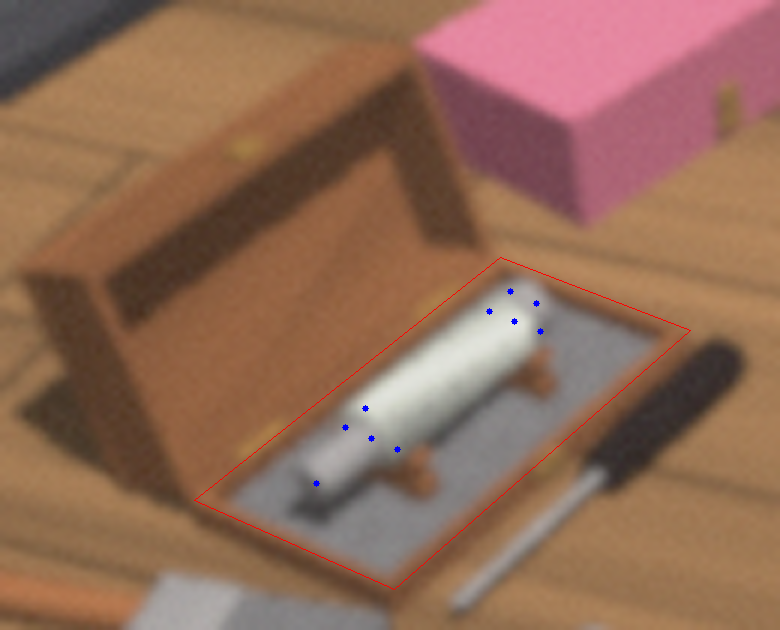

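```bash
python3 - <<'E'
from h import *
t=load("top0.npz");s=load("scene0.npz")
crop(t,288,180,338,240,13,"pics/t_v2.png")
crop(s,300,165,380,240,10,"pics/s_v2.png")
E
```

```text
(no output)
```

View pics/t_v2.png

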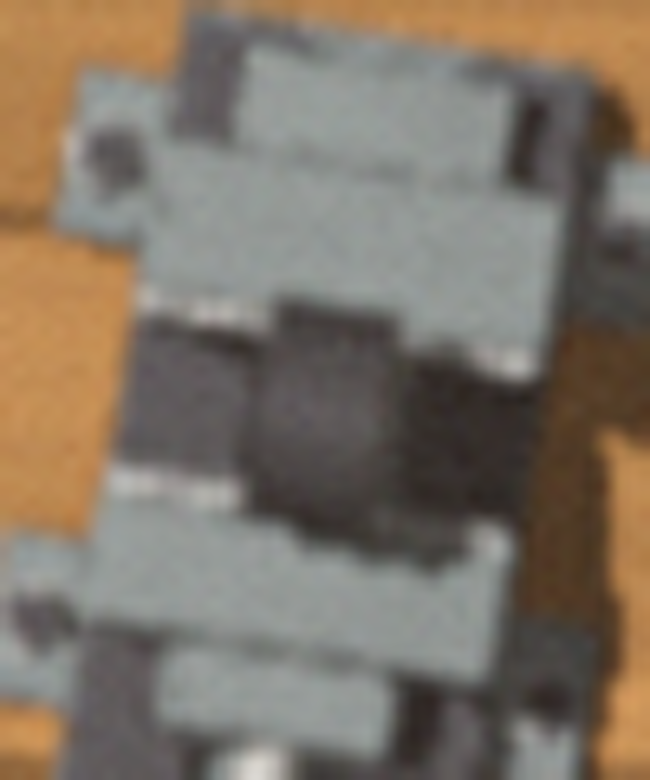

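View pics/s_v2.png

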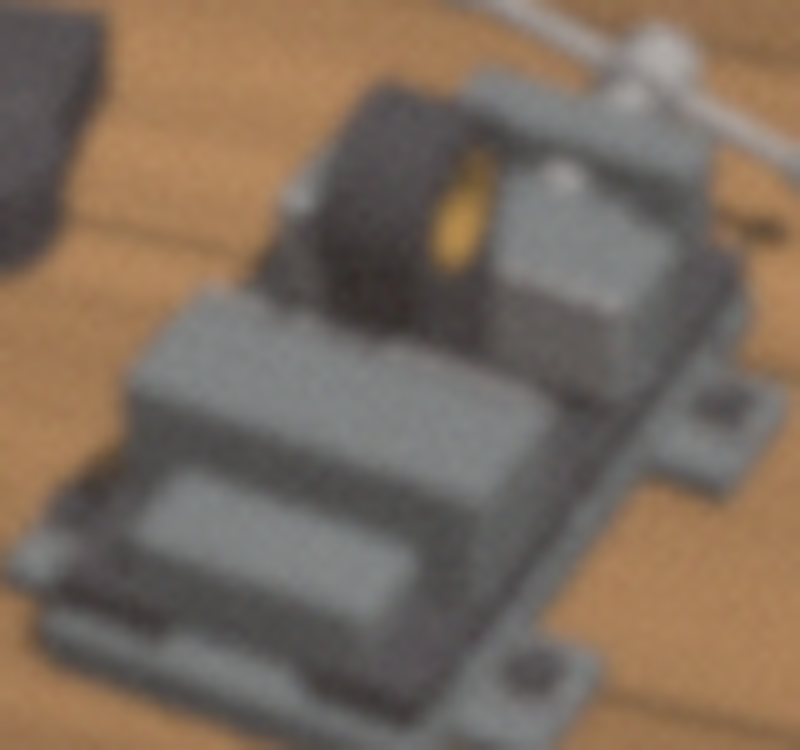

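```bash
python3 - <<'E'
from h import *
t=load("top0.npz");s=load("scene0.npz")
c=np.array([(160,135),(567,203),(540,378),(137,312),(113,468),(517,545),(490,680),(85,610)])/13+[287.5,179.5]
P=plane(t,c,.072)[:,:2];print(P.round(4))
for a,b in [(1,0),(2,3),(5,4),(6,7)]:
    d=P[b]-P[a];print(np.degrees(np.arctan2(d[1],d[0])),np.linalg.norm(d))
print("gap mid",P[2:6].mean(0))
e=np.array([(325,418),(258,410),(397,435)])/13+[287.5,179.5]
print("eye",plane(t,e,.105)[:,:2].round(4),plane(t,e,.132)[:,:2].round(4))
# scene brass visible centre / face
b=np.array([463,215])/10+[299.5,164.5]
print("brass",plane(s,[b],.105))
print(rays(t,[[320,200]])[0],rays(s,[[320,200]])[0])
E
```

```text
[[0.5669 0.1491]
 [0.5515 0.0489]
 [0.5084 0.055 ]
 [0.5233 0.154 ]
 [0.485  0.1593]
 [0.4674 0.0602]
 [0.4343 0.0664]
 [0.4502 0.1657]]
81.22144671279787 0.1013872365166584
81.4105282525114 0.10015978078174495
79.92480889389672 0.1007291087831332
80.91328642170686 0.1005514182902136
gap mid [0.49601778 0.10713194]
eye [[0.4968 0.107 ]
 [0.4985 0.1231]
 [0.4929 0.0897]] [[0.4959 0.1065]
 [0.4976 0.1223]
 [0.4921 0.0896]]
brass [[0.49852635 0.12200626 0.105     ]]
[0.45174455 0.08390188 1.45081751] [1.47909329 0.40922459 0.89192092]
```

```bash
cat > ov.py <<'E'
from h import *
def lug(t,s,cx,cy,yawd,tag):
  yaw=np.radians(yawd);ax=np.array([np.cos(yaw),np.sin(yaw),0]);ay=np.array([-ax[1],ax[0],0]);C=np.array([cx,cy,.105])
  a=np.linspace(0,2*np.pi,60)
  circ=lambda x,r:[C+x*ax+r*np.cos(q)*ay+np.array([0,0,r*np.sin(q)]) for q in a]
  for n,S,b,f in [("t",t,(288,180,338,240),13),("s",s,(300,165,380,240),10)]:
    x0,y0,x1,y1=b;im=cv2.resize(S["img"][y0:y1,x0:x1],None,fx=f,fy=f,interpolation=cv2.INTER_CUBIC)
    p=lambda Q:((proj(S,Q)-[x0,y0]+.5)*f).astype(int)
    for x in(-.015,.015):
      for r,col in((.027,(0,0,255)),(.012,(0,255,0))): cv2.polylines(im,[p(circ(x,r))],True,col,1)
    cv2.imwrite(f"pics/{n}_lug_{tag}.png",im)
if __name__=="__main__":
  lug(load("top0.npz"),load("scene0.npz"),.496,.107,80.9,"a")
E
python3 ov.py
```

```text
(no output)
```

View pics/t_lug_a.png

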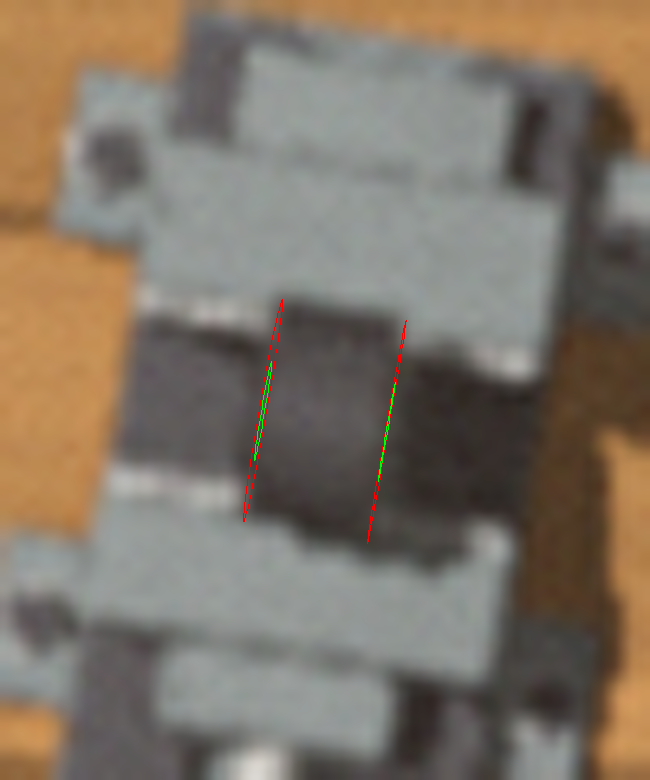

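View pics/s_lug_a.png

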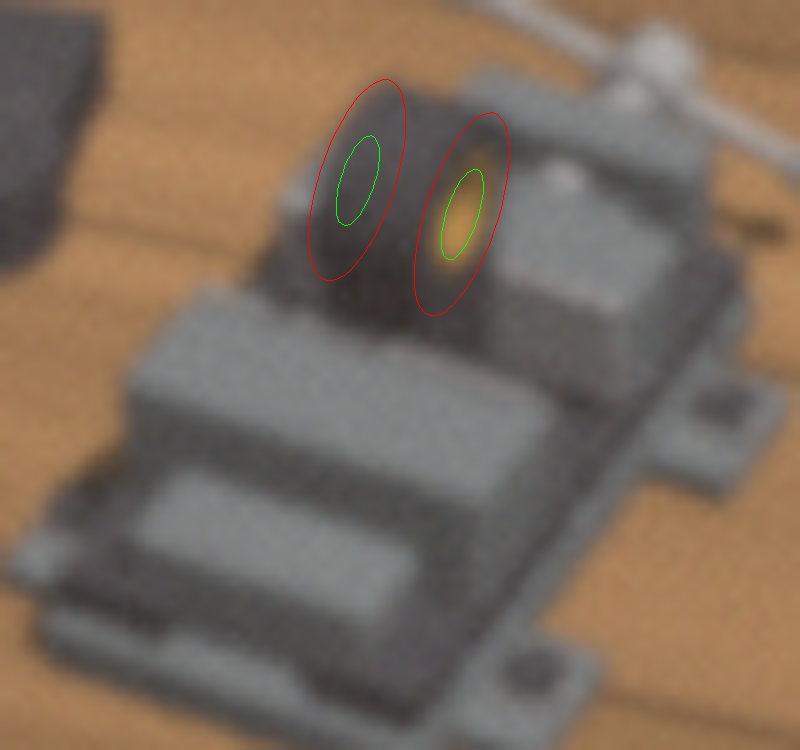

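```bash
cat > go.py <<'E'
import sys
from h import *
from workcell import monitor
def st():
    o=monitor.get_obs();q=o["tool_rot"];M=R.from_quat([q[1],q[2],q[3],q[0]]).as_matrix();return o,M
if __name__=="__main__":
    o,M=st();p=o["ee_pos"];yaw=np.degrees(np.arctan2(M[1,1],M[0,1]))
    print("t",round(o["time"],2),"p",p.round(4),"tooly yaw",yaw.round(2),"tilt",M[:,0].round(4),"q",o["qpos"].round(2),"F",o["wrist_force"].round(1),"T",o["ft_torque"].round(2),"w",round(float(o["grip_width"])*85,1))
    if len(sys.argv)>3:
        a=list(map(float,sys.argv[1:]));d=M.T@(np.array(a[:3])-p)
        # use ideal down frame for z exact
        out=(d/.15).round(4)
        tw=0
        if len(a)>3: tw=-((a[3]-yaw+180)%360-180)/180
        print("row",out,round(tw,4))
E
python3 go.py .5615 -.235 .2 -101.2
```

```text
t 0.1 p [ 0.2081 -0.5885  0.2302] tooly yaw -70.53 tilt [-5.e-04  2.e-03 -1.e+00] q [-1.3   0.31  1.64  0.    1.2  -0.07] F [-0.2  0.1 -0.8] T [-0.01 -0.11 -0.01] w 84.6
row [ 0.2047 -1.4367 -3.0067] 0.1704
```

```bash
python3 -m pendant '[[0,-0.15,-0.35,0],[0,-0.3,-0.7,0],[0,-0.48,-1,0],[0,-0.48,-1,0]]' -0.45; python3 -m pendant '[[0,-0.15,-0.35,0],[0,-0.3,-0.7,0],[0,-0.48,-1,0],[0,-0.48,-1,0]]'; python3 -m pendant '[[0,-0.15,-0.35,0.05],[0,-0.3,-0.7,0.1],[0,-0.47,-1,0.17],[0,-0.47,-1,0.17],[0,-0.47,-1,0.17]]';python3 go.py .5615 -.235 .08 -101.2
```

```text
time: 0.6
ee_pos: [0.3275, -0.4681, 0.2305]
tool_rot: [0.12, 0.697, 0.122, -0.697]
wrist_force: [-0.5, 0.8, -0.7]
grip_width: 0.729
time: 1.1
ee_pos: [0.4445, -0.3515, 0.2309]
tool_rot: [-0.121, -0.697, -0.121, 0.697]
wrist_force: [-0.7, 0.7, -0.1]
grip_width: 0.731
time: 1.72
ee_pos: [0.5603, -0.2384, 0.2308]
tool_rot: [0.068, -0.703, 0.069, 0.704]
wrist_force: [0.2, -0.7, -0.1]
grip_width: 0.728
t 1.73 p [ 0.5603 -0.2384  0.2308] tooly yaw -101.1 tilt [-1.3e-03 -7.0e-04 -1.0e+00] q [-0.47  0.28  1.67 -0.    1.19  1.29] F [ 0.2 -0.7 -0.1] T [0.   0.01 0.02] w 61.9
row [ 1.0054 -0.025  -0.0049] 0.0005
```

```bash
python3 -m pendant '[[0.3,-0.025,-0.005,0],[0.6,-0.025,-0.005,0],[0.9,-0.025,-0.005,0],[1,-0.025,-0.005,0],[1,-0.025,-0.005,0]]'; python3 go.py .5615 -.235 .022 -101.2; python3 - <<'E'
from h import *
from workcell import eyes
for n,b,f in [("scene",(140,90,270,235),5),("top",(370,140,480,245),7)]:
    s=eyes.snapshot(n);crop(s,*b,f,f"pics/{n}1.png")
E
```

```text
time: 2.35
ee_pos: [0.5613, -0.2345, 0.0806]
tool_rot: [0.069, -0.703, 0.069, 0.704]
wrist_force: [0.4, -0.5, 0.8]
grip_width: 0.721
t 2.35 p [ 0.5613 -0.2345  0.0806] tooly yaw -101.21 tilt [-2.e-03  7.e-04 -1.e+00] q [-0.47  0.46  1.77 -0.    0.92  1.3 ] F [ 0.4 -0.5  0.8] T [ 0.    0.05 -0.01] w 61.3
row [ 0.3906  0.0031 -0.0027] -0.0
```

View pics/scene1.png

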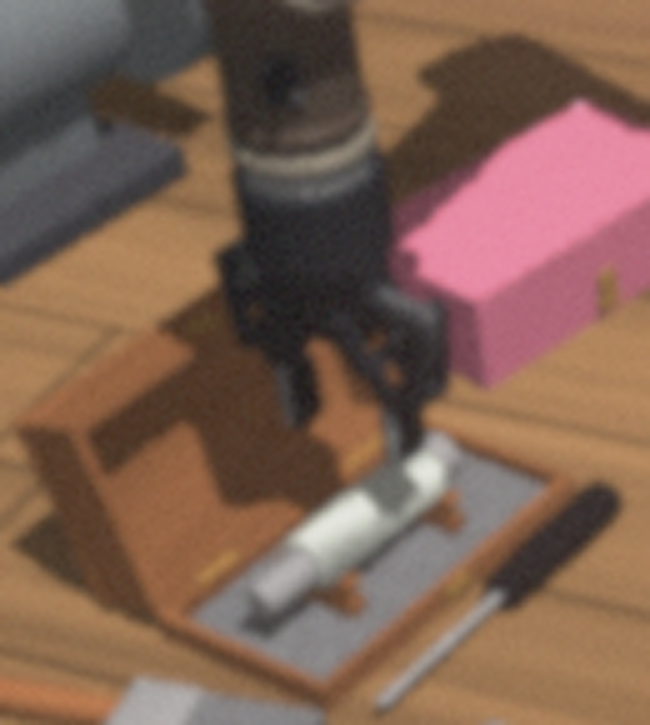

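View pics/top1.png

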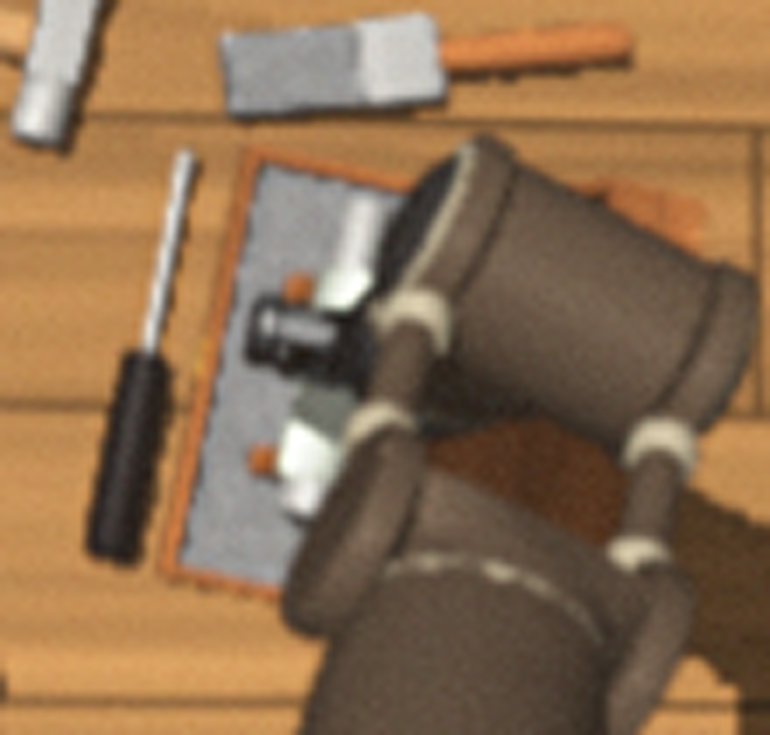

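```bash
python3 -m pendant '[[0.12,0,0,0],[0.24,0,0,0],[0.34,0,0,0],[0.385,0,0,0],[0.385,0,0,0]]'; python3 -m pendant '[[0,0,0,0],[0,0,0,0],[0,0,0,0],[0,0,0,0],[0,0,0,0],[0,0,0,0]]' 1; python3 go.py .5615 -.235 .022 -101.2
```

```text
time: 3.08
ee_pos: [0.5619, -0.2331, 0.0224]
tool_rot: [0.069, -0.703, 0.068, 0.704]
wrist_force: [0.7, 0.1, 0.3]
grip_width: 0.726
time: 3.82
ee_pos: [0.5632, -0.2343, 0.0246]
tool_rot: [-0.068, 0.704, -0.069, -0.703]
wrist_force: [-1.7, -2.5, 6.1]
grip_width: 0.333
t 3.83 p [ 0.5632 -0.2343  0.0246] tooly yaw -101.13 tilt [ 0.0014 -0.0013 -1.    ] q [-0.47  0.54  1.78 -0.    0.82  1.3 ] F [-1.7 -2.5  6.1] T [-0.4   0.26 -0.09] w 28.3
row [0.0171 0.0066 0.0103] 0.0004
```

```bash
python3 -m pendant '[[-0.1,0,0,0],[-0.25,0,0,0],[-0.45,0,0,0],[-0.7,0,0,0],[-0.95,0,0,0],[-1,0,0,0],[-1,0,0,0]]'; python3 go.py .4779 -.0124 .17 -9.1;python3 - <<'E'
from h import *
from workcell import eyes
for n,b,f in [("scene",(140,60,270,235),5),("top",(370,140,480,245),7)]:
    s=eyes.snapshot(n);crop(s,*b,4,f"pics/{n}2.png")
E
```

```text
time: 4.7
ee_pos: [0.5619, -0.2328, 0.1727]
tool_rot: [0.069, -0.703, 0.068, 0.704]
wrist_force: [-0.3, 0.6, -3.4]
grip_width: 0.332
t 4.7 p [ 0.5619 -0.2328  0.1727] tooly yaw -101.12 tilt [-1.e-03  9.e-04 -1.e+00] q [-0.46  0.34  1.72  0.    1.08  1.3 ] F [-0.3  0.6 -3.4] T [ 0.05 -0.    0.02] w 28.2
row [ 0.0202 -1.334   0.8329] -0.5112
```

View pics/scene2.png

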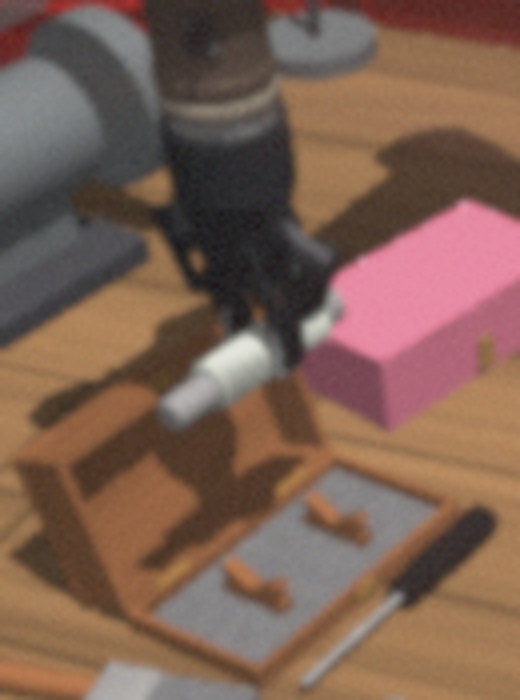

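```bash
python3 -m pendant '[[0,-0.15,0.1,-0.04],[0,-0.35,0.25,-0.08],[0,-0.55,0.4,-0.12],[0,-0.75,0.5,-0.17],[0,-0.95,0.6,-0.22],[0,-1,0.62,-0.26],[0,-1,0.62,-0.26]]'; python3 go.py .4779 -.0124 .17 -9.1
```

```text
time: 5.68
ee_pos: [0.4986, -0.0674, 0.1716]
tool_rot: [-0.216, -0.672, -0.217, 0.674]
wrist_force: [0.3, 0.6, -4.6]
grip_width: 0.339
t 5.67 p [ 0.4986 -0.0674  0.1716] tooly yaw -54.33 tilt [-3.7e-03  8.0e-04 -1.0e+00] q [-0.22  0.15  1.97 -0.    1.03  0.73] F [ 0.3  0.6 -4.6] T [-0.03 -0.04  0.02] w 28.8
row [ 0.0118 -0.3785 -0.1015] -0.2513
```

```bash
python3 -m pendant '[[0,-0.1,-0.03,-0.05],[0,-0.2,-0.05,-0.1],[0,-0.3,-0.08,-0.15],[0,-0.36,-0.1,-0.2],[0,-0.38,-0.1,-0.25],[0,-0.38,-0.1,-0.25]]'; python3 go.py .4779 -.0124 .0936 -9.1
```

```text
time: 6.42
ee_pos: [0.4787, -0.0137, 0.1727]
tool_rot: [-0.456, -0.539, -0.457, 0.54]
wrist_force: [1.1, -0.3, -3.9]
grip_width: 0.339
t 6.42 p [ 0.4787 -0.0137  0.1727] tooly yaw -9.55 tilt [-0.0016 -0.     -1.    ] q [-0.12  0.1   2.02 -0.    1.03  0.05] F [ 1.1 -0.3 -3.9] T [-0.03 -0.02  0.03] w 28.8
row [ 0.5272 -0.006  -0.0079] -0.0025
```

Lower to bore height with 20 mm standoff and look.

```bash
python3 -m pendant '[[0.15,0,0,0],[0.3,0,0,0],[0.45,0,0,0],[0.53,0,-0.005,-0.002],[0.53,0,-0.005,-0.002],[0.53,0,-0.005,-0.002]]'; python3 go.py .4779 -.0124 .0936 -9.1; python3 - <<'E'
from h import *
from workcell import eyes
for n,b,f in [("scene",(290,120,380,230),6),("top",(288,180,378,240),8)]:
    s=eyes.snapshot(n);np.savez(f"{n}3.npz",**s);crop(s,*b,f,f"pics/{n}3.png")
E
```

```text
time: 7.18
ee_pos: [0.4802, -0.0128, 0.0947]
tool_rot: [0.459, 0.538, 0.459, -0.537]
wrist_force: [-0.0, 0.4, -4.3]
grip_width: 0.339
t 7.17 p [ 0.4802 -0.0128  0.0947] tooly yaw -9.03 tilt [ 1.6e-03 -2.0e-04 -1.0e+00] q [-0.12  0.22  2.07  0.    0.85  0.04] F [-0.   0.4 -4.3] T [-0.02 -0.02  0.  ] w 28.8
row [ 0.0075 -0.0158 -0.0005] 0.0004
```

View pics/scene3.png

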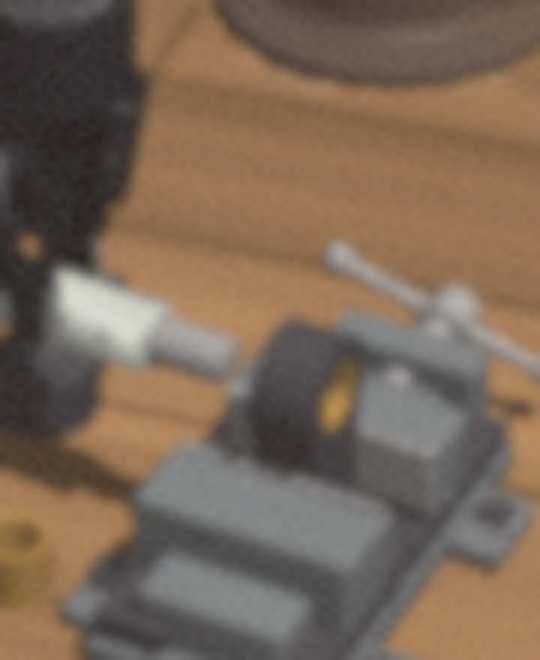

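View pics/top3.png

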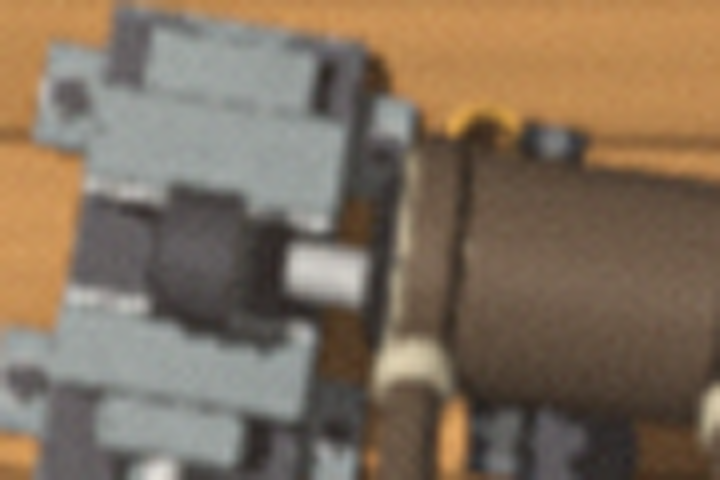

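```bash
cat > meas.py <<'E'
from h import *
def topaxis(S,x0,x1,y0,y1,z,thr=150):
    g=cv2.cvtColor(S["img"],cv2.COLOR_BGR2GRAY).astype(float)
    pts=[]
    for x in range(x0,x1):
        col=g[y0:y1,x]; up=np.nonzero(col>thr)[0]
        if len(up)<3: continue
        a,b=up[0],up[-1]
        # subpixel crossings
        ya=a-(col[a]-thr)/(col[a]-col[a-1]) if a>0 else a
        yb=b+(col[b]-thr)/(col[b]-col[b+1]) if b+1<len(col) else b
        pts.append((x,y0+(ya+yb)/2,yb-ya))
    return np.array(pts)
E
python3 - <<'E'
from meas import *
S=load("top3.npz");g=cv2.cvtColor(S["img"],cv2.COLOR_BGR2GRAY)
print(g[206:221,320:336])
p=topaxis(S,325,333,206,221,.105,130);print(p.round(2))
C=np.array([.497,.107]);
P=plane(S,p[:,:2],.106)[:,:2]
d=np.polyfit(P[:,1],P[:,0],1);print("yaw",90-np.degrees(np.arctan(d[0])),"x at y=.107",np.polyval(d,.107), "x at tip y .072",np.polyval(d,.072),"axis x there",.497-.035*.158/.987)
print(P.round(4))
E
```

```text
[[121 113 106 114 143 153 151 154 147 115  76  64  65  69  61  58]
 [ 85  82  78  90 131 152 161 175 163 108  68  65  65  68  57  50]
 [ 60  52  50  57  82 116 139 167 150 101  68  63  70  65  59  55]
 [ 51  46  46  44  56  80  87  94  84  67  60  60  64  62  57  48]
 [ 51  48  46  54  99 120 122 112 109  96  93  85  78  69  55  51]
 [ 48  50  42  72 140 176 176 172 167 153 143 135 125 103  70  58]
 [ 46  46  45  78 168 195 196 194 191 186 183 179 168 140  83  55]
 [ 48  47  45  93 177 203 205 202 199 199 200 197 189 147  85  50]
 [ 45  43  47  95 169 191 192 197 196 199 204 206 193 137  72  50]
 [ 44  48  46  86 146 168 171 176 180 183 190 197 190 128  66  48]
 [ 44  47  49  72 106 128 136 148 153 161 164 176 170 112  61  51]
 [ 49  49  47  48  60  77  86  99 108 116 122 137 140  93  58  51]
 [ 49  49  48  40  45  42  50  58  66  71  80  91  96  66  49  54]
 [ 57  54  53  53  59  60  51  50  53  58  63  64  66  58  49  58]
 [ 77  75  76  79 107 118 101  68  56  60  65  65  61  49  48  62]]
[[325.   210.98   9.95]
 [326.   211.06  10.12]
 [327.   211.18  10.37]
 [328.   211.26  10.51]
 [329.   213.64   6.09]
 [330.   213.77   6.07]
 [331.   214.03   6.25]
 [332.   214.17   6.11]]
yaw 61.24482326814285 x at y=.107 0.5220191275257997 x at tip y .072 0.5028133557115402 axis x there 0.49139716312056736
[[0.4994 0.0682]
 [0.4991 0.0651]
 [0.4988 0.062 ]
 [0.4986 0.0588]
 [0.4912 0.0556]
 [0.4908 0.0525]
 [0.4901 0.0494]
 [0.4897 0.0463]]
```

```bash
python3 - <<'E'
from meas import *
S=load("top3.npz")
for thr in (90,110,130):
    p=topaxis(S,325,333,209,221,.105,thr)
    P=plane(S,p[:,:2],.106)[:,:2];d=np.polyfit(P[:,1],P[:,0],1)
    print(thr,p[:,2].round(1),"yaw",90-np.degrees(np.arctan(d[0])),"x at y=.0573",np.polyval(d,.0573),"target", .497-(.107-.0573)*.160)
from go import st
o,M=st();print(o["time"],o["ee_pos"])
E
python3 - <<'E'
from h import *
s=load("scene3.npz")
# expected if centre at TCP reading
for cx,cy in [(.4802,-.0128),(.478,-.0126)]:
  for z in (.105,.107):
    u=np.array([.158,.987,0]);c=np.array([cx,cy,z])
    print(((proj(s,[c+.086*u,c+.05*u])-[290,120]+.5)*6).round(0).tolist())
crop(s,295,165,345,200,15,"pics/s3z.png")
E
```

```text
90 [10.8 10.9  8.2  8.2  7.8  7.9  7.9  7.9] yaw 92.46020869507569 x at y=.0573 0.4903057037099557 target 0.489048
110 [10.2  6.9  6.9  6.9  6.9  6.9  7.1  7. ] yaw 89.60094242304727 x at y=.0573 0.49066832269928995 target 0.489048
130 [5.8 6.  6.1 6.1 6.1 6.1 6.3 6.1] yaw 81.41228283619881 x at y=.0573 0.4914297641672277 target 0.489048
7.275 [ 0.48036816 -0.01278288  0.09505174]
[[230.0, 369.0], [157.0, 346.0]]
[[230.0, 366.0], [157.0, 342.0]]
[[232.0, 367.0], [159.0, 343.0]]
[[232.0, 363.0], [159.0, 339.0]]
```

View pics/s3z.png

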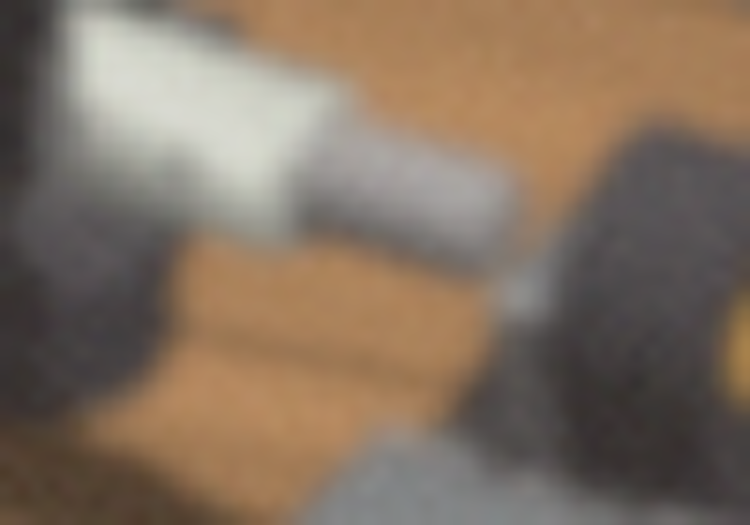

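```bash
python3 - <<'E'
from meas import *
s=load("scene3.npz");im=s["img"].astype(int)
sat=im[...,2]-im[...,0]  # R-B
print(sat[168:190,314:334])
pts=[]
for x in range(318,327):
    col=sat[166:192,x].astype(float);thr=35
    c=12+ (x-322)//3
    a=b=c
    while col[a]<thr:a-=1
    while col[b]<thr:b+=1
    ya=a+(col[a]-thr)/(col[a]-col[a+1]); yb=b-(col[b]-thr)/(col[b]-col[b-1])
    pts.append((x,166+(ya+yb)/2,yb-ya))
pts=np.array(pts);print(pts.round(2))
k=np.polyfit(pts[:,0],pts[:,1],1);print(k)
m=pts[:,0].mean();pm=[m,np.polyval(k,m)]
# axis plane: vertical plane containing top-view axis: x= .4907+.16*(y-.0573)
for xo in (.489,.4900,.4910):
    c,w=rays(s,[pm]);w=w[0];n=np.array([1,-.16,0]);d=xo-.16*.0573
    t=(d-n@c)/(n@w);print(xo,c+t*w)
# same for lug brass centre & eye circle in scene: brass mask
s0=load("scene0.npz")
E
```

```text
[[62 69 74 78 81 81 82 81 79 82 82 82 80 81 79 79 77 80 78 80]
 [32 41 51 63 72 77 82 82 82 83 82 83 81 84 80 82 82 81 81 78]
 [15 17 25 35 53 72 82 84 83 84 83 84 84 85 84 82 82 82 80 80]
 [ 8 10 13 20 38 61 77 82 84 86 86 85 86 86 84 85 83 85 82 83]
 [10  8 11 14 28 47 64 73 76 84 82 87 86 85 87 86 86 86 84 86]
 [ 8  8  7 11 18 29 40 48 58 67 72 79 80 86 86 86 87 87 87 87]
 [ 9  6  5 10 10 12 16 23 31 37 48 56 62 71 78 83 83 86 86 86]
 [ 6  8  6  7  9  7  8 10 12 16 21 26 35 47 58 71 80 85 84 80]
 [ 8  6  6  6  8  7  5  8  7  6 10 11 16 23 33 52 70 83 79 68]
 [ 6  7  5  5  5  5  5  7  6  3  5  7  6 10 18 37 60 74 73 59]
 [ 6  6  6  5  5  6  5  6  4  5  4  5  5  7 12 29 53 65 58 40]
 [ 7  7 10  8  5  5  5  6  6  5  5  6  5  7 13 26 47 51 39 21]
 [15 22 26 25 20 12 11  8  5  6  7  5  7  6 14 28 38 31 19  7]
 [38 47 53 53 45 38 30 20 17  8  8  8  6  8 15 25 29 17  6  3]
 [68 71 76 76 72 64 56 47 40 30 23 15 12 14 16 17 11  4  3  4]
 [80 81 82 83 81 82 76 70 67 58 46 38 33 27 18  9  1  2  2  4]
 [83 80 80 80 82 80 80 81 79 73 70 66 58 40 19  6  2  0  2  1]
 [82 82 80 79 80 81 81 84 83 82 80 77 68 44 21  7  3  3  4  2]
 [82 80 82 80 82 82 79 81 81 81 80 78 72 48 20  9  5  4  5  4]
 [76 78 77 78 81 80 79 80 81 79 80 79 68 47 21  9  5  4  5  2]
 [71 72 73 76 75 77 77 80 80 79 81 75 67 43 19  8  4  5  5  6]
 [77 76 75 74 74 72 74 74 77 77 77 66 52 30 12  6  6  5  7  4]]
[[318.   175.95   9.3 ]
 [319.   176.78   8.22]
 [320.   177.2    7.98]
 [321.   177.54   8.04]
 [322.   177.82   7.93]
 [323.   178.14   8.08]
 [324.   178.5    8.04]
 [325.   178.78   8.17]
 [326.   179.04   8.08]]
[ 0.35981886 61.88769161]
0.489 [0.48848972 0.05411077 0.10752776]
0.49 [0.48955057 0.05449107 0.10836777]
0.491 [0.49061142 0.05487136 0.10920779]
```

```bash
python3 -m pendant '[[0.022,-0.012,0,0],[0.022,-0.012,0,0],[0.022,-0.012,0,0]]';python3 -m pendant '[[0,0,-0.03,0],[0,0,-0.06,0],[0,0,-0.09,0],[0,0,-0.11,0],[0,0,-0.11,0]]'; python3 go.py .4779 -.0124 .0936 -9.1; python3 - <<'E'
from h import *
from workcell import eyes
for n,b,f in [("scene",(290,120,380,230),6),("top",(288,180,378,240),8)]:
    s=eyes.snapshot(n);np.savez(f"{n}4.npz",**s)
    crop(s,*b,f,f"pics/{n}4.png")
E
```

```text
time: 7.65
ee_pos: [0.4775, -0.0123, 0.0908]
tool_rot: [0.459, 0.538, 0.459, -0.538]
wrist_force: [0.3, -0.6, -3.8]
grip_width: 0.334
time: 8.28
ee_pos: [0.4801, 0.0043, 0.0907]
tool_rot: [-0.46, -0.537, -0.46, 0.537]
wrist_force: [0.3, 0.4, -3.5]
grip_width: 0.336
t 8.28 p [0.4801 0.0043 0.0907] tooly yaw -8.94 tilt [-0. -0. -1.] q [-0.08  0.23  2.07 -0.    0.85  0.07] F [ 0.3  0.4 -3.5] T [-0.02 -0.06  0.01] w 28.6
row [-0.0192  0.0025  0.112 ] 0.0009
```

View pics/scene4.png

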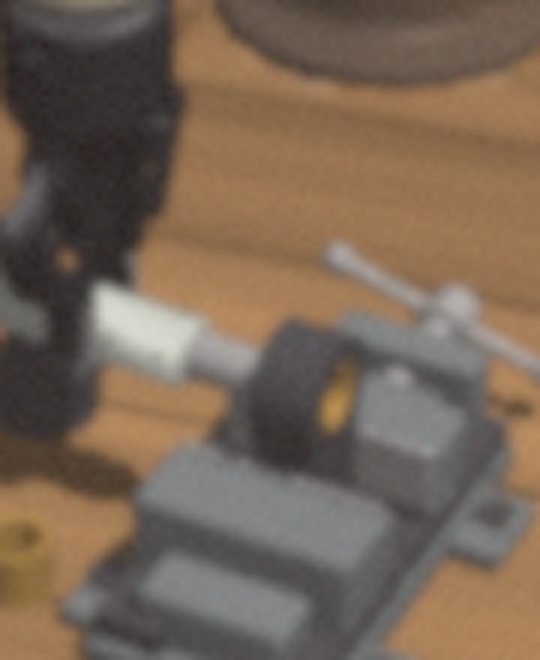

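View pics/top4.png

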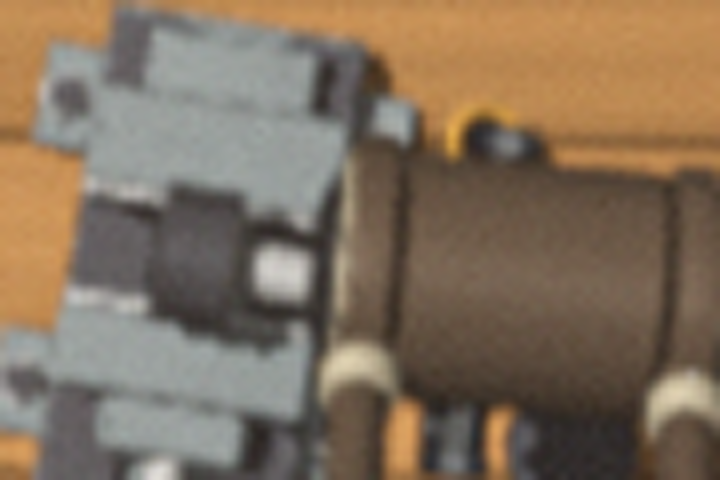

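```bash
python3 -m pendant '[[0,0,-0.015,0],[0,0,-0.03,0],[0,0,-0.04,0],[0,0,-0.04,0]]'; python3 go.py
```

```text
time: 8.88
ee_pos: [0.481, 0.01, 0.0907]
tool_rot: [-0.459, -0.538, -0.459, 0.538]
wrist_force: [-0.6, 0.1, -4.5]
grip_width: 0.338
t 8.88 p [0.481  0.01   0.0907] tooly yaw -8.96 tilt [-0. -0. -1.] q [-0.07  0.23  2.07 -0.    0.85  0.09] F [-0.6  0.1 -4.5] T [-0.01 -0.02  0.05] w 28.7
```

```bash
python3 -m pendant '[[0,0,-0.015,0],[0,0,-0.03,0],[0,0,-0.03,0]]'; python3 go.py;  python3 -m pendant '[[0,0,-0.015,0],[0,0,-0.03,0],[0,0,-0.03,0]]'; python3 go.py
```

```text
time: 9.25
ee_pos: [0.4823, 0.0121, 0.0915]
tool_rot: [-0.461, -0.536, -0.459, 0.538]
wrist_force: [-1.2, -7.0, 0.5]
grip_width: 0.341
t 9.25 p [0.4823 0.0121 0.0915] tooly yaw -8.86 tilt [ 7.0e-04 -4.3e-03 -1.0e+00] q [-0.06  0.23  2.06 -0.01  0.85  0.1 ] F [-1.2 -7.   0.5] T [-1.14  0.2   0.01] w 29.0
time: 9.62
ee_pos: [0.4836, 0.019, 0.0915]
tool_rot: [0.46, 0.538, 0.459, -0.537]
wrist_force: [0.5, -2.4, 1.5]
grip_width: 0.336
t 9.62 p [0.4836 0.019  0.0915] tooly yaw -8.98 tilt [ 2.4e-03  2.0e-04 -1.0e+00] q [-0.05  0.23  2.06  0.    0.85  0.11] F [ 0.5 -2.4  1.5] T [ 0.02 -0.07 -0.08] w 28.5
```

```bash
python3 -m pendant '[[-0.004,0,-0.015,0],[-0.004,0,-0.03,0],[-0.004,0,-0.045,0],[-0.004,0,-0.045,0]]'; python3 go.py;  python3 -m pendant '[[0,0,-0.015,0],[0,0,-0.03,0],[0,0,-0.045,0],[0,0,-0.045,0]]'; python3 go.py
```

```text
time: 10.12
ee_pos: [0.4842, 0.0258, 0.0916]
tool_rot: [0.46, 0.538, 0.459, -0.537]
wrist_force: [2.2, -1.5, 1.9]
grip_width: 0.335
t 10.12 p [0.4842 0.0258 0.0916] tooly yaw -8.98 tilt [ 1.5e-03  4.0e-04 -1.0e+00] q [-0.04  0.23  2.06  0.    0.85  0.12] F [ 2.2 -1.5  1.9] T [ 0.05 -0.35 -0.19] w 28.5
time: 10.62
ee_pos: [0.4852, 0.0324, 0.0916]
tool_rot: [0.46, 0.538, 0.459, -0.537]
wrist_force: [2.9, -2.7, 3.0]
grip_width: 0.343
t 10.62 p [0.4852 0.0324 0.0916] tooly yaw -8.98 tilt [ 1.4e-03  3.0e-04 -1.0e+00] q [-0.02  0.23  2.06  0.    0.85  0.13] F [ 2.9 -2.7  3. ] T [-0.12 -0.48 -0.19] w 29.1
```

```bash
python3 -m pendant '[[-0.006,0.004,-0.015,0],[-0.006,0.004,-0.03,0],[-0.006,0.004,-0.045,0],[-0.006,0.004,-0.045,0]]'; python3 go.py;  python3 -m pendant '[[0,0,-0.01,0],[0,0,-0.02,0],[0,0,-0.02,0]]'; python3 go.py
```

```text
time: 11.12
ee_pos: [0.4861, 0.0391, 0.0921]
tool_rot: [0.459, 0.538, 0.46, -0.537]
wrist_force: [3.2, -1.2, 1.3]
grip_width: 0.335
t 11.12 p [0.4861 0.0391 0.0921] tooly yaw -8.97 tilt [-1.e-04  5.e-04 -1.e+00] q [-0.01  0.24  2.05  0.    0.85  0.15] F [ 3.2 -1.2  1.3] T [-0.12 -0.42 -0.18] w 28.5
time: 11.5
ee_pos: [0.4866, 0.0419, 0.0922]
tool_rot: [0.459, 0.538, 0.459, -0.538]
wrist_force: [3.2, -3.3, 1.8]
grip_width: 0.341
t 11.5 p [0.4866 0.0419 0.0922] tooly yaw -8.97 tilt [-2.e-04  3.e-04 -1.e+00] q [-0.    0.24  2.05  0.    0.85  0.15] F [ 3.2 -3.3  1.8] T [-0.19 -0.45 -0.15] w 29.0
```

```bash
python3 -m pendant '[[0,0.003,-0.01,0],[0,0.003,-0.01,0]]'; python3 go.py;  python3 -m pendant '[[0,0,-0.008,0],[0,0,-0.01,0]]'; python3 go.py
```

```text
time: 11.75
ee_pos: [0.487, 0.0433, 0.0921]
tool_rot: [-0.459, -0.537, -0.46, 0.538]
wrist_force: [1.3, -2.7, 1.8]
grip_width: 0.34
t 11.75 p [0.487  0.0433 0.0921] tooly yaw -8.97 tilt [-8.e-04  2.e-04 -1.e+00] q [-0.    0.24  2.05  0.    0.86  0.16] F [ 1.3 -2.7  1.8] T [-0.17 -0.3  -0.13] w 28.9
time: 12.0
ee_pos: [0.4871, 0.0434, 0.0922]
tool_rot: [-0.46, -0.536, -0.459, 0.538]
wrist_force: [0.8, -8.6, 2.4]
grip_width: 0.337
t 12.0 p [0.4871 0.0434 0.0922] tooly yaw -8.88 tilt [-0.0012 -0.0026 -1.    ] q [ 0.    0.24  2.05 -0.    0.86  0.16] F [ 0.8 -8.6  2.4] T [-0.97 -0.22 -0.04] w 28.6
```

```bash
python3 -m pendant '[[0,0,-0.005,0],[0,0,-0.005,0]]'; python3 go.py; python3 - <<'E'
from h import *
from workcell import eyes
for n,b,f in [("scene",(290,120,380,230),6)]:
    s=eyes.snapshot(n);crop(s,*b,f,f"pics/{n}5.png")
E
```

```text
time: 12.25
ee_pos: [0.4871, 0.0434, 0.0922]
tool_rot: [-0.461, -0.536, -0.459, 0.538]
wrist_force: [0.2, -8.5, 2.7]
grip_width: 0.34
t 12.25 p [0.4871 0.0434 0.0922] tooly yaw -8.86 tilt [-0.0015 -0.0038 -1.    ] q [ 0.    0.24  2.05 -0.01  0.86  0.16] F [ 0.2 -8.5  2.7] T [-1.28 -0.15 -0.09] w 28.9
```

View pics/scene5.png

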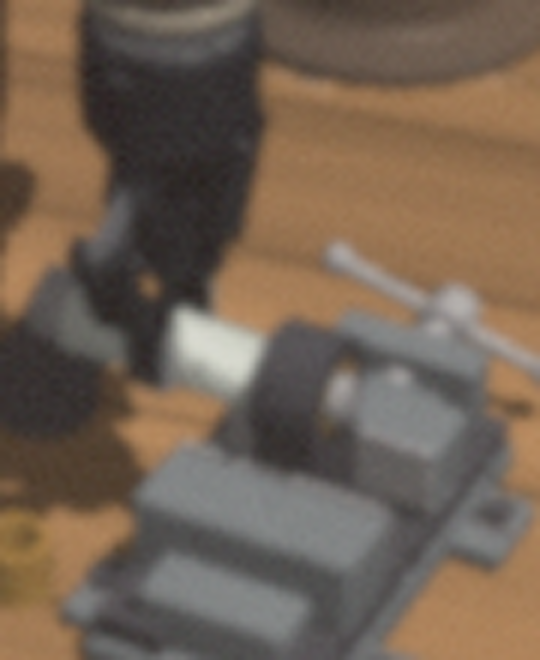

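```bash
python3 -m pendant '[[0,0,0.03,0],[0,0,0.08,0],[0,0,0.14,0],[0,0,0.2,0],[0,0,0.27,0],[0,0,0.34,0],[0,0,0.41,0],[0,0,0.41,0]]'; python3 go.py; 
```

```text
time: 13.3
ee_pos: [0.4775, -0.0163, 0.0919]
tool_rot: [-0.459, -0.538, -0.459, 0.538]
wrist_force: [-0.6, 0.6, -4.1]
grip_width: 0.338
t 13.3 p [ 0.4775 -0.0163  0.0919] tooly yaw -9.04 tilt [-1.e-03 -1.e-04 -1.e+00] q [-0.13  0.22  2.07 -0.    0.85  0.03] F [-0.6  0.6 -4.1] T [-0.07  0.01 -0.03] w 28.8
```

```bash
python3 -m pendant '[[-0.1,0,0,0],[-0.25,0,0,0],[-0.4,0,0,0],[-0.55,0,0,0],[-0.55,0,0,0],[-0.55,0,0,0]]'; python3 go.py .5132 .2074 .175 -9.0; 
```

```text
time: 14.05
ee_pos: [0.4776, -0.0152, 0.1745]
tool_rot: [-0.459, -0.537, -0.46, 0.538]
wrist_force: [-0.0, -0.8, -3.5]
grip_width: 0.337
t 14.05 p [ 0.4776 -0.0152  0.1745] tooly yaw -8.95 tilt [-5.e-04  1.e-04 -1.e+00] q [-0.12  0.09  2.02  0.    1.03  0.03] F [-0.  -0.8 -3.5] T [-0.01  0.01 -0.03] w 28.6
row [-0.0033  0.0035 -1.5025] 0.0003
```

```bash
python3 -m pendant '[[0,0,-0.15,0],[0,0,-0.4,0],[0,0,-0.7,0],[0,0,-0.95,0],[0,0,-1,0],[0,0,-1,0]]';python3 -m pendant '[[0,0.002,-0.15,0],[0,0.003,-0.35,0],[0,0.003,-0.5,0],[0,0.003,-0.5,0],[0,0.003,-0.5,0]]'; python3 go.py .5132 .2074 .0922 -9.0; 
```

```text
time: 14.8
ee_pos: [0.5005, 0.1327, 0.1735]
tool_rot: [-0.459, -0.536, -0.46, 0.538]
wrist_force: [-0.5, -0.8, -3.9]
grip_width: 0.337
time: 15.42
ee_pos: [0.5132, 0.2059, 0.1743]
tool_rot: [-0.459, -0.537, -0.459, 0.538]
wrist_force: [1.3, -0.6, -4.3]
grip_width: 0.337
t 15.43 p [0.5132 0.2059 0.1743] tooly yaw -8.97 tilt [-0.0012 -0.0012 -1.    ] q [ 0.3   0.23  1.85 -0.    1.06  0.46] F [ 1.3 -0.6 -4.3] T [-0.    0.03 -0.01] w 28.6
row [ 0.5473 -0.0008 -0.0109] 0.0002
```

```bash
python3 -m pendant '[[0.15,0,0,0],[0.3,0,0,0],[0.45,0,0,0],[0.545,0,0,0],[0.545,0,0,0],[0.545,0,0,0]]'; python3 go.py .5132 .2074 .0922 -9.0;  python3 - <<'E'
from h import *
from workcell import eyes
for n,b,f in [("scene",(300,120,400,230),6),("top",(258,180,338,240),8)]:
    s=eyes.snapshot(n);np.savez(f"{n}6.npz",**s)
    crop(s,*b,f,f"pics/{n}6.png")
E
```

```text
time: 16.18
ee_pos: [0.5144, 0.2068, 0.0938]
tool_rot: [0.46, 0.538, 0.459, -0.537]
wrist_force: [-0.1, 0.2, -3.9]
grip_width: 0.337
t 16.18 p [0.5144 0.2068 0.0938] tooly yaw -8.98 tilt [ 1.5e-03  4.0e-04 -1.0e+00] q [ 0.3   0.35  1.9  -0.    0.9   0.46] F [-0.1  0.2 -3.9] T [ 0.    0.04 -0.02] w 28.7
row [ 0.0105 -0.0087 -0.003 ] 0.0001
```

View pics/scene6.png

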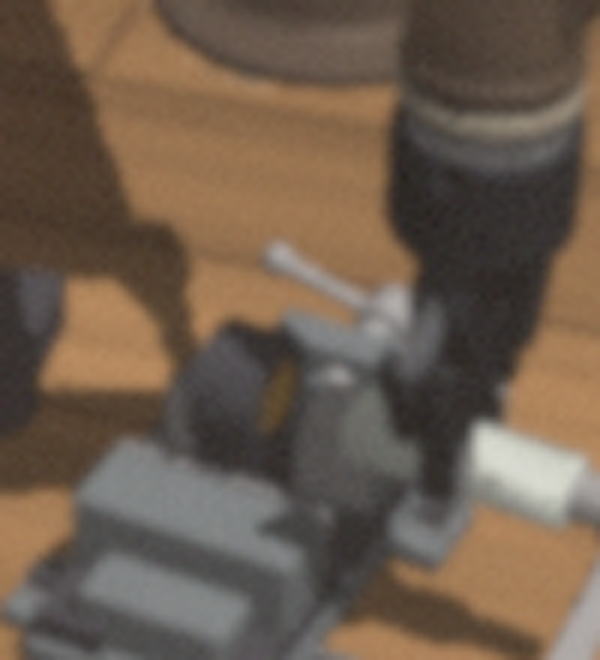

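View pics/top6.png

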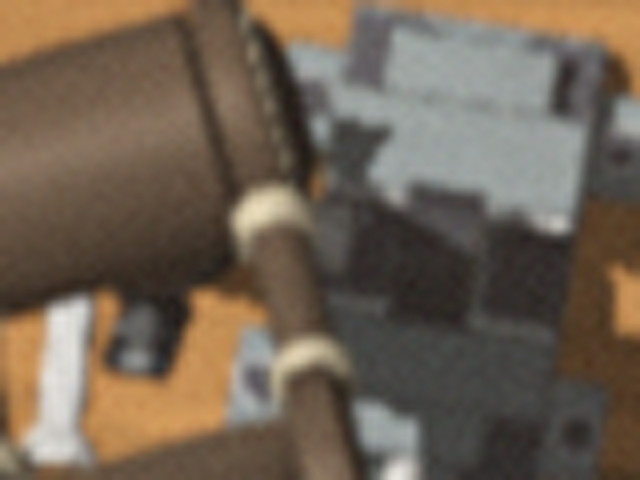

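```bash
python3 -m pendant '[[0.008,-0.006,0.01,0],[0.008,-0.006,0.04,0],[0.008,-0.006,0.07,0],[0.008,-0.006,0.08,0],[0.008,-0.006,0.08,0],[0.008,-0.006,0.08,0]]'; python3 go.py .5102 .1876 .0922 -9.0
```

```text
time: 17.02
ee_pos: [0.511, 0.195, 0.0918]
tool_rot: [0.459, 0.538, 0.459, -0.538]
wrist_force: [-0.1, -1.2, -4.8]
grip_width: 0.334
t 17.02 p [0.511  0.195  0.0918] tooly yaw -8.98 tilt [ 2.e-04  1.e-04 -1.e+00] q [0.28 0.34 1.92 0.   0.89 0.44] F [-0.1 -1.2 -4.8] T [-0.03  0.02 -0.03] w 28.4
row [-0.0025  0.0026  0.0498] 0.0001
```

```bash
python3 -m pendant '[[0,0.002,0.015,0],[0,0.002,0.03,0],[0,0.002,0.035,0],[0,0.002,0.035,0]]'; python3 go.py .5102 .1876 .0922; python3 -m pendant '[[0,0,0.007,0],[0,0,0.014,0],[0,0,0.014,0]]'; python3 go.py
```

```text
time: 17.52
ee_pos: [0.5103, 0.1897, 0.0918]
tool_rot: [-0.459, -0.538, -0.459, 0.538]
wrist_force: [0.3, 0.2, -3.7]
grip_width: 0.337
t 17.52 p [0.5103 0.1897 0.0918] tooly yaw -8.98 tilt [-1.e-04  0.e+00 -1.e+00] q [0.28 0.33 1.92 0.   0.89 0.43] F [ 0.3  0.2 -3.7] T [-0.08  0.   -0.04] w 28.6
row [-0.003   0.0015  0.0139] 0
time: 17.9
ee_pos: [0.51, 0.1877, 0.0918]
tool_rot: [0.459, 0.538, 0.459, -0.538]
wrist_force: [0.3, -0.0, -4.9]
grip_width: 0.334
t 17.9 p [0.51   0.1877 0.0918] tooly yaw -8.98 tilt [ 1.e-04  1.e-04 -1.e+00] q [0.27 0.33 1.92 0.   0.89 0.43] F [ 0.3 -0.  -4.9] T [-0.01 -0.    0.03] w 28.4
```

```bash
python3 -m pendant '[[0,0,0.006,0],[0,0,0.01,0],[0,0,0.01,0]]'; python3 go.py
```

```text
time: 18.27
ee_pos: [0.5101, 0.1875, 0.092]
tool_rot: [0.459, 0.539, 0.46, -0.537]
wrist_force: [0.0, 5.4, -4.2]
grip_width: 0.342
t 18.27 p [0.5101 0.1875 0.092 ] tooly yaw -9.02 tilt [ 9.0e-04  2.4e-03 -1.0e+00] q [0.27 0.33 1.92 0.   0.89 0.43] F [ 0.   5.4 -4.2] T [ 0.88 -0.05 -0.06] w 29.1
```

```bash
python3 -m pendant '[[0,0,0.006,0],[0,0,0.006,0],[0,0,0.006,0],[0,0,0.006,0],[0,0,0.006,0],[0,0,0.006,0],[0,0,0.006,0],[0,0,0.006,0]]'; python3 go.py;python3 - <<'E'
from h import *
from workcell import eyes
for n,b,f in [("scene",(300,120,400,230),6)]:
    s=eyes.snapshot(n);crop(s,*b,f,f"pics/{n}7.png")
E
```

```text
time: 19.27
ee_pos: [0.5101, 0.1874, 0.0922]
tool_rot: [0.458, 0.539, 0.46, -0.537]
wrist_force: [-0.4, 7.2, -4.1]
grip_width: 0.336
t 19.27 p [0.5101 0.1874 0.0922] tooly yaw -9.05 tilt [ 0.0014  0.0039 -1.    ] q [0.27 0.33 1.93 0.   0.88 0.43] F [-0.4  7.2 -4.1] T [1.23 0.05 0.  ] w 28.5
```

View pics/scene7.png

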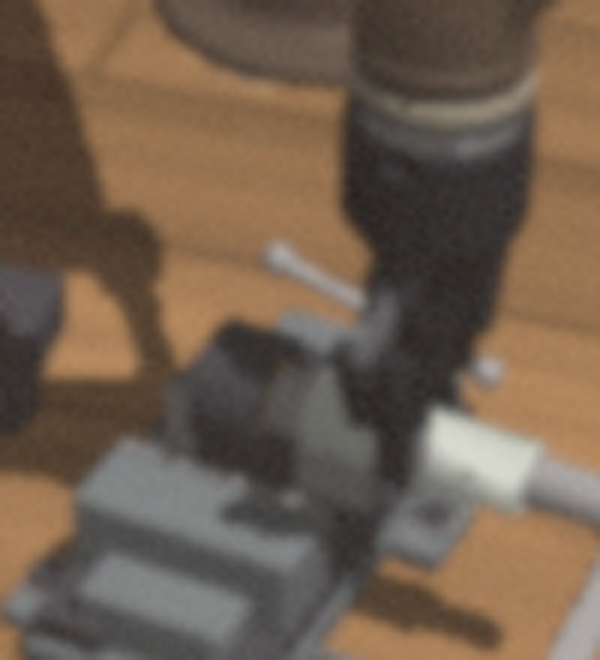

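```bash
python3 -m pendant '[[0,0,-0.03,0],[0,0,-0.08,0],[0,0,-0.14,0],[0,0,-0.18,0],[0,0,-0.18,0]]'; python3 -m pendant '[[-0.15,0,0,0],[-0.3,0,0,0],[-0.45,0,0,0],[-0.58,0,0,0],[-0.58,0,0,0]]'; python3 go.py .5619 -.2335 .17 -101.15
```

```text
time: 19.95
ee_pos: [0.514, 0.2125, 0.0918]
tool_rot: [0.46, 0.537, 0.46, -0.537]
wrist_force: [0.5, 0.9, -3.8]
grip_width: 0.337
time: 20.58
ee_pos: [0.5154, 0.2123, 0.1807]
tool_rot: [0.46, 0.539, 0.459, -0.536]
wrist_force: [0.9, 0.6, -3.5]
grip_width: 0.337
t 20.57 p [0.5154 0.2123 0.1807] tooly yaw -8.98 tilt [ 0.0043  0.0012 -1.    ] q [ 0.31  0.23  1.84 -0.    1.06  0.47] F [ 0.9  0.6 -3.5] T [-0.03  0.08  0.04] w 28.7
row [0.0689 0.7699 2.8873] 0.5121
```

```bash
python3 -m pendant '[[0,0,0.15,0],[0,0.1,0.4,0],[0,0.2,0.7,0],[0,0.25,0.95,0],[0,0.25,1,0],[0,0.25,1,0]]';  python3 -m pendant '[[0,0.05,0.2,0.04],[0,0.1,0.4,0.08],[0,0.2,0.6,0.13],[0,0.25,0.8,0.18],[0,0.25,1,0.23],[0,0.25,1,0.26],[0,0.25,1,0.26]]'; python3 go.py .5619 -.2335 .15 -101.15
```

```text
time: 21.32
ee_pos: [0.5263, 0.0572, 0.1776]
tool_rot: [-0.458, -0.537, -0.459, 0.539]
wrist_force: [0.1, 0.0, -3.9]
grip_width: 0.336
time: 22.2
ee_pos: [0.5409, -0.0952, 0.1783]
tool_rot: [-0.208, -0.675, -0.209, 0.676]
wrist_force: [0.6, -0.4, -3.3]
grip_width: 0.342
t 22.2 p [ 0.5409 -0.0952  0.1783] tooly yaw -55.67 tilt [-9.e-04  8.e-04 -1.e+00] q [-0.25  0.22  1.86  0.    1.06  0.72] F [ 0.6 -0.4 -3.3] T [ 0.04 -0.04  0.01] w 29.1
row [0.1875 0.8409 0.4042] 0.2527
```

```bash
python3 -m pendant '[[0,0.15,0.06,0.04],[0,0.3,0.15,0.08],[0,0.5,0.25,0.13],[0,0.7,0.35,0.18],[0.05,0.84,0.4,0.23],[0.05,0.84,0.4,0.253],[0.05,0.84,0.4,0.253]]'; python3 go.py .5619 -.2335 .075 -101.15
```

```text
time: 23.08
ee_pos: [0.5624, -0.2329, 0.1706]
tool_rot: [0.069, -0.703, 0.068, 0.704]
wrist_force: [0.1, -0.2, -3.6]
grip_width: 0.337
t 23.07 p [ 0.5624 -0.2329  0.1706] tooly yaw -101.13 tilt [-0.001  0.001 -1.   ] q [-0.46  0.34  1.72  0.    1.08  1.3 ] F [ 0.1 -0.2 -3.6] T [-0.    0.04  0.03] w 28.6
row [0.6374 0.0051 0.0019] 0.0001
```

```bash
python3 -m pendant '[[0.15,0.005,0,0],[0.35,0.005,0,0],[0.55,0.005,0,0],[0.72,0.005,0,0],[0.75,0.005,0,0],[0.75,0.005,0,0]]'; python3 go.py .5620 -.2335 .0245 -101.15;python3 - <<'E'
from h import *
from workcell import eyes
for n,b,f in [("scene",(150,100,260,235),5),("top",(380,140,480,245),7)]:
    s=eyes.snapshot(n);crop(s,*b,f,f"pics/{n}8.png")
E
```

```text
time: 23.82
ee_pos: [0.5627, -0.2342, 0.0591]
tool_rot: [-0.069, 0.704, -0.069, -0.704]
wrist_force: [0.5, -0.6, -2.0]
grip_width: 0.334
t 23.82 p [ 0.5627 -0.2342  0.0591] tooly yaw -101.2 tilt [ 3.e-04 -1.e-04 -1.e+00] q [-0.47  0.49  1.77  0.    0.88  1.3 ] F [ 0.5 -0.6 -2. ] T [-0.05  0.01  0.01] w 28.4
row [ 0.2307 -0.0035  0.0058] -0.0003
```

View pics/scene8.png

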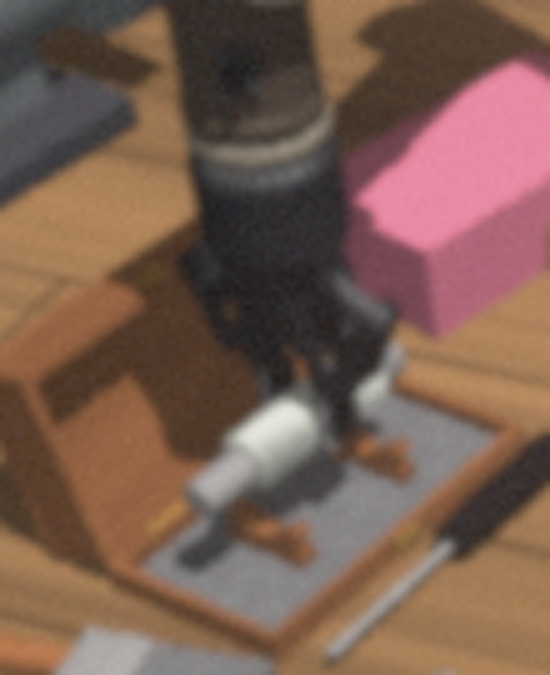

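View pics/top8.png

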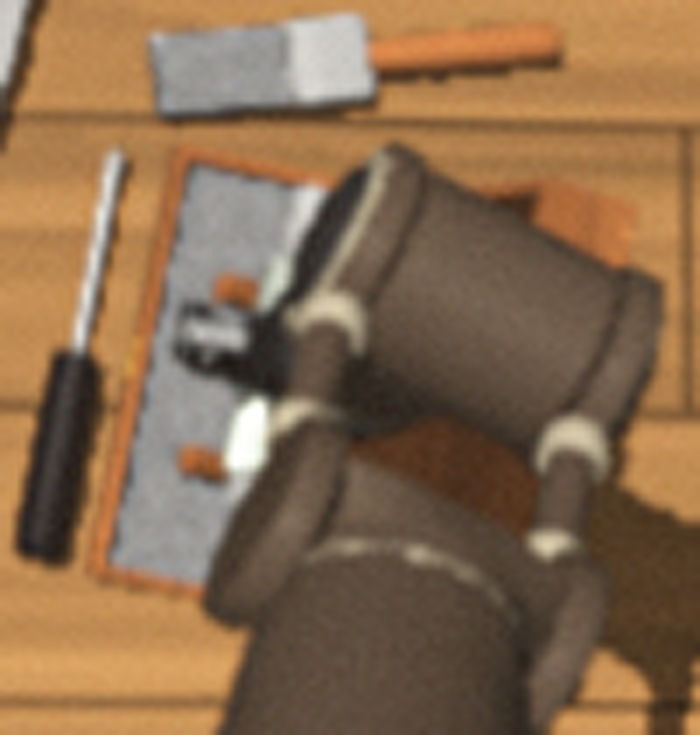

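```bash
python3 -m pendant '[[0.04,0,0.003,0],[0.08,0,0.003,0],[0.12,0,0.003,0],[0.16,0,0.003,0],[0.18,0,0.003,0],[0.18,0,0.003,0]]'; python3 go.py .5622 -.2337 .0245 -101.15; python3 -m pendant '[[0.01,0,0,0],[0.02,0,0,0],[0.02,0,0,0]]'; python3 go.py .5622 -.2337 .0245 -101.15
```

```text
time: 24.68
ee_pos: [0.5615, -0.2345, 0.0313]
tool_rot: [0.07, -0.703, 0.07, 0.704]
wrist_force: [0.1, -0.5, -3.2]
grip_width: 0.337
t 24.68 p [ 0.5615 -0.2345  0.0313] tooly yaw -101.31 tilt [-8.e-04  4.e-04 -1.e+00] q [-0.47  0.53  1.78  0.    0.83  1.3 ] F [ 0.1 -0.5 -3.2] T [-0.01  0.03  0.03] w 28.6
row [ 0.0452 -0.0058 -0.0036] -0.0009
time: 25.05
ee_pos: [0.5618, -0.2346, 0.0287]
tool_rot: [0.07, -0.704, 0.07, 0.704]
wrist_force: [-0.1, -0.4, -4.6]
grip_width: 0.336
t 25.05 p [ 0.5618 -0.2346  0.0287] tooly yaw -101.31 tilt [-1.e-04  1.e-04 -1.e+00] q [-0.47  0.53  1.78  0.    0.83  1.3 ] F [-0.1 -0.4 -4.6] T [0.   0.03 0.02] w 28.6
row [ 0.0281 -0.0062 -0.0018] -0.0009
```

```bash
python3 -m pendant '[[0.01,0,0,0],[0.015,0,0,0],[0.015,0,0,0]]'; python3 go.py; python3 -m pendant '[[0.008,0,0,0],[0.01,0,0,0],[0.01,0,0,0]]'; python3 go.py
```

```text
time: 25.42
ee_pos: [0.5617, -0.2345, 0.0264]
tool_rot: [0.07, -0.704, 0.07, 0.704]
wrist_force: [-0.3, 0.4, -3.6]
grip_width: 0.332
t 25.43 p [ 0.5617 -0.2345  0.0264] tooly yaw -101.31 tilt [-2.e-04  1.e-04 -1.e+00] q [-0.47  0.54  1.78  0.    0.82  1.3 ] F [-0.3  0.4 -3.6] T [-0.01  0.02 -0.01] w 28.2
time: 25.8
ee_pos: [0.5618, -0.2346, 0.025]
tool_rot: [0.07, -0.704, 0.07, 0.704]
wrist_force: [0.4, 0.6, -4.0]
grip_width: 0.338
t 25.8 p [ 0.5618 -0.2346  0.025 ] tooly yaw -101.31 tilt [-1.e-04  1.e-04 -1.e+00] q [-0.47  0.54  1.78  0.    0.82  1.3 ] F [ 0.4  0.6 -4. ] T [-0.03  0.    0.03] w 28.7
```

```bash
python3 -m pendant '[[0.006,0,0,0],[0.006,0,0,0]]'; python3 go.py; python3 -m pendant '[[0.006,0,0,0],[0.006,0,0,0]]'; python3 go.py
```

```text
time: 26.05
ee_pos: [0.562, -0.2345, 0.0247]
tool_rot: [-0.07, 0.704, -0.07, -0.704]
wrist_force: [-1.2, 1.8, 2.2]
grip_width: 0.337
t 26.05 p [ 0.562  -0.2345  0.0247] tooly yaw -101.31 tilt [ 1.e-04  1.e-04 -1.e+00] q [-0.47  0.54  1.78  0.    0.82  1.3 ] F [-1.2  1.8  2.2] T [0.18 0.24 0.05] w 28.6
time: 26.3
ee_pos: [0.5621, -0.2345, 0.0247]
tool_rot: [-0.07, 0.704, -0.07, -0.704]
wrist_force: [-3.3, 2.7, 6.5]
grip_width: 0.336
t 26.3 p [ 0.5621 -0.2345  0.0247] tooly yaw -101.31 tilt [ 1.e-04  3.e-04 -1.e+00] q [-0.47  0.54  1.78  0.    0.82  1.3 ] F [-3.3  2.7  6.5] T [0.33 0.43 0.01] w 28.6
```

```bash
python3 -m pendant '[[-0.004,0,0,0],[-0.004,0,0,0]]' ; python3 go.py; python3 -m pendant '[[0,0,0,0],[0,0,0,0],[0,0,0,0],[0,0,0,0]]' -0.45; python3 go.py
```

```text
time: 26.55
ee_pos: [0.5621, -0.2345, 0.0247]
tool_rot: [-0.07, 0.704, -0.07, -0.704]
wrist_force: [-2.9, 2.5, 6.3]
grip_width: 0.336
t 26.55 p [ 0.5621 -0.2345  0.0247] tooly yaw -101.31 tilt [ 4.e-04  1.e-04 -1.e+00] q [-0.47  0.54  1.78  0.    0.82  1.3 ] F [-2.9  2.5  6.3] T [ 0.38  0.41 -0.02] w 28.6
time: 27.05
ee_pos: [0.5619, -0.2347, 0.0237]
tool_rot: [-0.07, 0.704, -0.07, -0.704]
wrist_force: [0.1, 0.1, 0.2]
grip_width: 0.727
t 27.05 p [ 0.5619 -0.2347  0.0237] tooly yaw -101.31 tilt [ 1.e-04 -1.e-04 -1.e+00] q [-0.47  0.54  1.78 -0.    0.82  1.3 ] F [0.1 0.1 0.2] T [0.01 0.02 0.05] w 61.8
```

```bash
python3 -m pendant '[[-0.1,0,0,0],[-0.25,0,0,0],[-0.5,0,0,0],[-0.8,0,0,0],[-1,0,0,0],[-1,0,0,0]]'; python3 go.py
```

```text
time: 27.8
ee_pos: [0.5645, -0.2359, 0.1786]
tool_rot: [-0.069, 0.707, -0.071, -0.701]
wrist_force: [0.3, 0.7, -0.1]
grip_width: 0.727
t 27.8 p [ 0.5645 -0.2359  0.1786] tooly yaw -101.31 tilt [ 0.0079 -0.004  -1.    ] q [-0.47  0.33  1.72 -0.    1.08  1.3 ] F [ 0.3  0.7 -0.1] T [ 0.01  0.01 -0.01] w 61.8
```

```bash
python3 -m pendant '[[-0.2,0,0,0],[-0.25,0.2,0,0],[-0.25,0.5,0,0],[-0.25,0.8,0,0],[-0.25,1,0,0],[-0.25,1,0,0]]' 1; python3 -m pendant '[[0,0.15,0,0],[0,0.27,0,0],[0,0.27,0,0],[0,0.27,0,0]]'; python3 go.py .5256 -.4165 .095 -101.2;python3 - <<'E'
from h import *
from workcell import eyes
for n,b,f in [("scene",(120,60,260,235),5),("top",(380,140,480,245),7)]:
    s=eyes.snapshot(n);crop(s,*b,f if f>5 else 4,f"pics/{n}9.png")
E
```

```text
time: 28.55
ee_pos: [0.5309, -0.3833, 0.2097]
tool_rot: [0.071, -0.703, 0.07, 0.704]
wrist_force: [-0.0, 1.2, 1.1]
grip_width: -0.004
time: 29.05
ee_pos: [0.5245, -0.4211, 0.2112]
tool_rot: [0.07, -0.704, 0.069, 0.704]
wrist_force: [0.3, 1.1, 0.7]
grip_width: -0.002
t 29.05 p [ 0.5245 -0.4211  0.2112] tooly yaw -101.31 tilt [-1.e-04  7.e-04 -1.e+00] q [-0.74  0.42  1.53  0.    1.2   1.03] F [0.3 1.1 0.7] T [ 0.   -0.04 -0.04] w -0.1
row [ 0.7748 -0.0308 -0.0014] -0.0006
```

View pics/scene9.png

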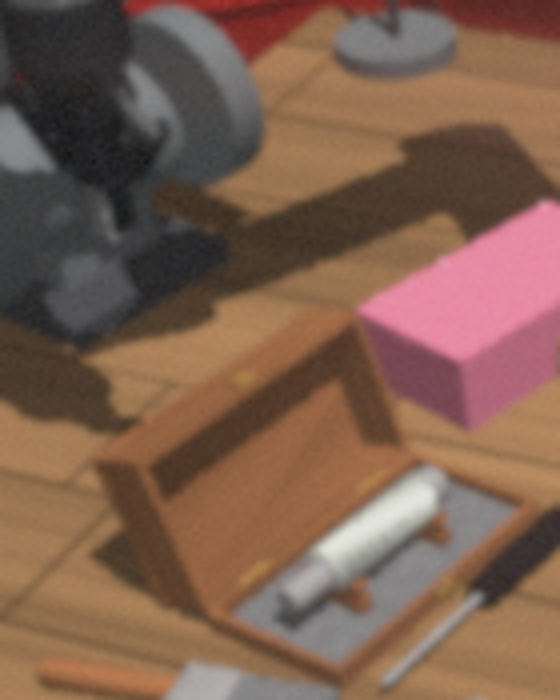

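View pics/top9.png

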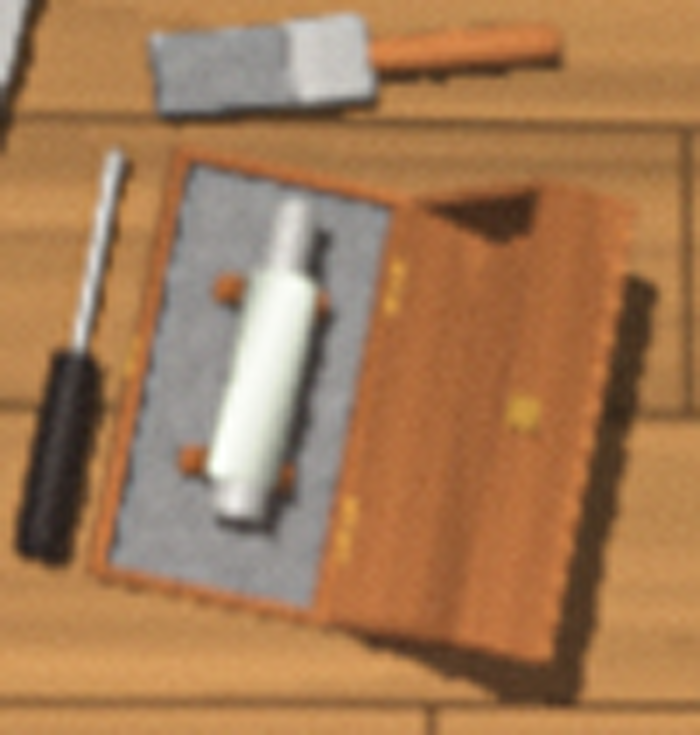

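```bash
python3 -m pendant '[[0.15,0,0,0],[0.35,0,0,0],[0.55,0,0,0],[0.7,0,0,0],[0.76,0,0,0],[0.76,0,0,0]]'; python3 go.py .5508 -.2968 .1 -101.2
```

```text
time: 29.9
ee_pos: [0.5245, -0.4212, 0.097]
tool_rot: [0.07, -0.703, 0.069, 0.704]
wrist_force: [0.1, 0.1, -0.6]
grip_width: 0.002
t 29.9 p [ 0.5245 -0.4212  0.097 ] tooly yaw -101.3 tilt [-5.e-04  5.e-04 -1.e+00] q [-0.74  0.54  1.6   0.    1.    1.03] F [ 0.1  0.1 -0.6] T [-0.04 -0.02  0.01] w 0.1
row [-0.0198 -0.8474 -0.0098] -0.0005
```

```bash
python3 -m pendant '[[0,-0.08,0,0],[0,-0.16,0,0],[0,-0.24,0,0],[0,-0.29,0,0],[0,-0.34,0,0],[0,-0.39,0,0],[0,-0.44,0,0],[0,-0.48,0,0]]'; python3 go.py; python3 -m pendant '[[0,-0.04,0,0],[0,-0.08,0,0],[0,-0.12,0,0],[0,-0.16,0,0],[0,-0.2,0,0],[0,-0.24,0,0],[0,-0.28,0,0],[0,-0.32,0,0]]'; python3 go.py;python3 - <<'E'
from h import *
from workcell import eyes
for n,b,f in [("scene",(120,60,260,235),4)]:
    s=eyes.snapshot(n);crop(s,*b,f,f"pics/{n}10.png")
E
```

```text
time: 30.9
ee_pos: [0.5384, -0.3499, 0.0969]
tool_rot: [0.07, -0.703, 0.069, 0.704]
wrist_force: [-0.3, -2.0, 1.0]
grip_width: 0.0
t 30.9 p [ 0.5384 -0.3499  0.0969] tooly yaw -101.31 tilt [-7.e-04  9.e-04 -1.e+00] q [-0.64  0.49  1.68  0.    0.98  1.12] F [-0.3 -2.   1. ] T [-0.26  0.07 -0.03] w 0.0
time: 31.9
ee_pos: [0.5476, -0.3027, 0.0966]
tool_rot: [0.07, -0.703, 0.069, 0.704]
wrist_force: [0.2, -0.3, -0.0]
grip_width: -0.001
t 31.9 p [ 0.5476 -0.3027  0.0966] tooly yaw -101.31 tilt [-0.0013  0.0013 -1.    ] q [-0.57  0.46  1.72  0.    0.96  1.19] F [ 0.2 -0.3 -0. ] T [-0.03 -0.   -0.04] w -0.1
```

View pics/scene10.png

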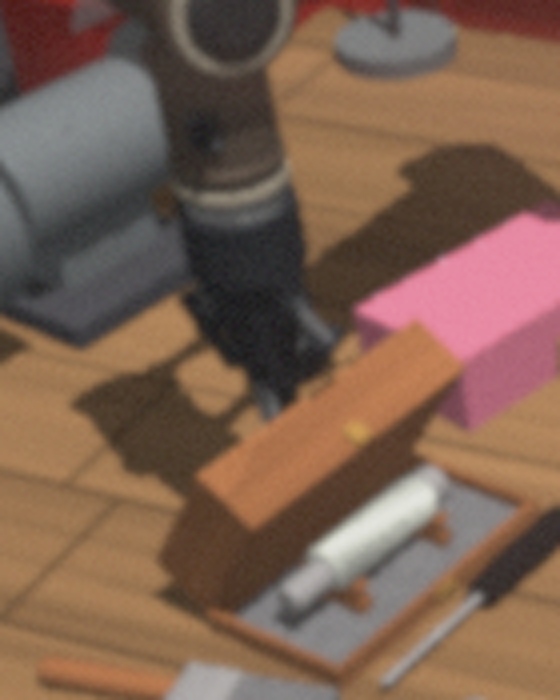

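Lid is near 1.1 rad; continue.

```bash
python3 -m pendant '[[0,-0.04,0,0],[0,-0.08,0,0],[0,-0.12,0,0],[0,-0.16,0,0],[0,-0.16,0,0],[0,-0.16,0,0],[0,-0.16,0,0],[0,-0.16,0,0]]'; python3 go.py;python3 - <<'E'
from h import *
from workcell import eyes
for n,b,f in [("scene",(120,60,260,235),4)]:
    s=eyes.snapshot(n);crop(s,*b,f,f"pics/{n}11.png")
E
```

```text
time: 32.95
ee_pos: [0.5527, -0.2804, 0.0973]
tool_rot: [-0.07, 0.704, -0.07, -0.704]
wrist_force: [-0.0, 1.0, -0.2]
grip_width: 0.001
t 32.95 p [ 0.5527 -0.2804  0.0973] tooly yaw -101.33 tilt [ 0. -0. -1.] q [-0.54  0.45  1.74 -0.    0.96  1.23] F [-0.   1.  -0.2] T [-0.01 -0.02  0.01] w 0.1
```

View pics/scene11.png

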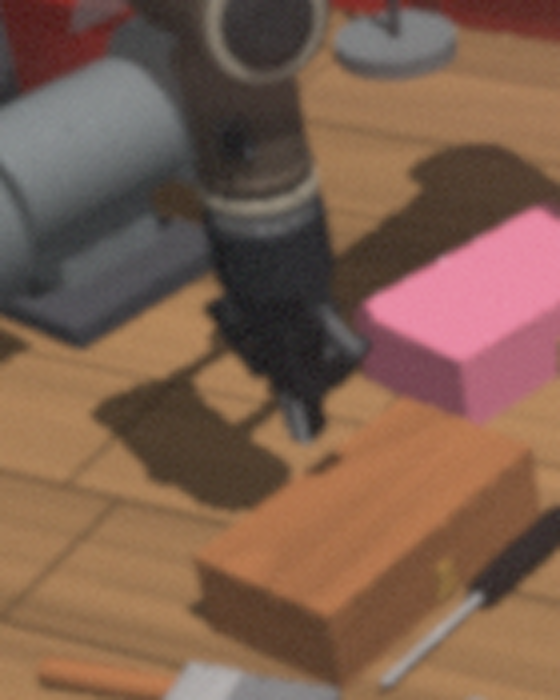

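```bash
python3 -m pendant '[[-0.2,0.1,0,0],[-0.5,0.3,0,0],[-0.8,0.6,0,0],[-0.8,0.8,0,0],[-0.8,0.8,0,0],[-0.8,0.8,0,0],[-0.8,0.8,0,0]]'; python3 go.py;python3 - <<'E'
from h import *
from workcell import eyes
for n in ("scene","top"):
    s=eyes.snapshot(n);cv2.imwrite(f"pics/{n}12.png",s["img"])
E
```

```text
time: 33.88
ee_pos: [0.529, -0.3963, 0.2162]
tool_rot: [0.07, -0.703, 0.069, 0.704]
wrist_force: [-0.1, -1.4, -0.0]
grip_width: 0.003
t 33.88 p [ 0.529  -0.3963  0.2162] tooly yaw -101.25 tilt [-0.0014  0.0017 -1.    ] q [-0.71  0.39  1.55  0.    1.2   1.06] F [-0.1 -1.4 -0. ] T [ 0.04 -0.    0.01] w 0.2
```

View pics/scene12.png

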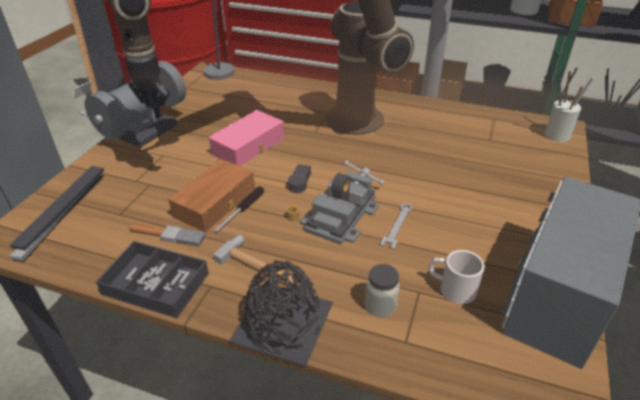

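View pics/top12.png

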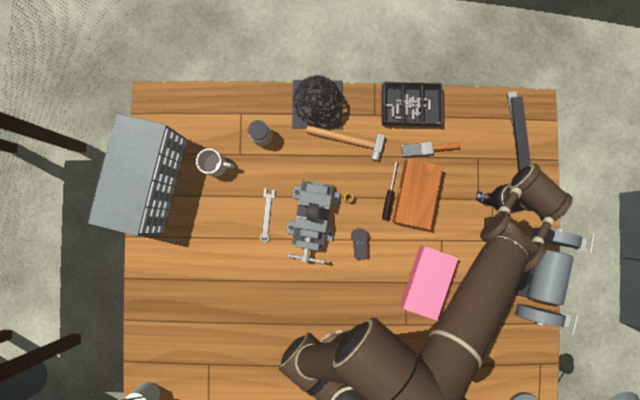

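```bash
python3 -c "
from workcell import job
print(job.close_job())"
```

```text
the job is handed in; nothing more can be done
None
```

The bore check is done and the job is handed in at about 34 s of the 72 s allowed.

- **Go end:** it went in until the handle met the lug. The axial force was about 9 N, and the picture showed the tip coming out of the far face. I then drew it out along the bore.
- **No-go end:** I offered it to the opposite face and held it for about 1 s at 5–7 N. It stopped at the face and did not enter. The two stopping points were 145.9 mm apart against a calculated 146 mm, so the gauge had not slipped in the grip.
- **Gauge and lid:** the gauge lies back across both saddles, set down at about 10 N and confirmed in both views. I pushed the lid from behind with 2 N or less in the readings taken, and it fell shut.
- **Last checks:** the final pictures show the lid shut, the bystanders and pink case where they were, and the arm clear of everything. With the lid shut, the gauge itself could not be seen again.

My first height estimate disagreed with the cameras: the scene view put the gauge about 3 mm high, so I lowered it before insertion. The tip brushed the bore edge at about 7 N on entry and then ran in freely. None of the checks failed.

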